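Find the slide box with the red underside and tray it

ROBOT

A 6-joint arm with a two-finger parallel gripper is mounted at the origin on the work surface. World frame = base frame: x ahead of the robot, y to its left, z up, the work surface at z = 0. Lengths are in m, angles in rad, forces in N, time in s.
With the tool pointing down it reaches from about 0.25 to 0.775 m from the base axis. Payload 4 kg.
Tool frame: the origin (TCP) lies between the finger pads; the fingertips stand 11 mm ahead of it and the grasp point (between the pads) lies 8 mm behind it; z points along the fingers, y is the direction in which the jaws open and shut (so a half turn about z gives the same grasp; the last joint's range is limited). The gripper opens to 94 mm and grips with 3 to 60 N. Pads are 16 mm wide; open, the fingers measure 119 mm over their backs; the gripper's body (75 mm by 177 mm) begins 78 mm behind the grasp point.
Start: joints at [-1.256, 0.087, 1.371, -0, 1.684, -0.103], TCP at [0.223, -0.503, 0.217] pointing down, gripper open.
Joint ranges: [-3.1, 3.1], [-0.76, 2.03], [0.27, 2.55], [-1.08, 4.22], [0.17, 2.65], [-2.57, 2.57]. Speed limits (rad/s): [2.79, 2.79, 3.14, 3.14, 3.14, 3.14].

INTERFACE

Orientations are given as [roll, pitch, yaw] about the fixed x, y, z axes, in that order (R = Rz(yaw) Ry(pitch) Rx(roll)).
In Python, from bench import get_obs, cams, ticket gives the robot as it stands. The module is installed in compiled form; this text tells all that it offers.
- The arm moves only by the shell command python3 -m crank 'ROWS'. ROWS is JSON, a list of rows, each an object of numbers: "tx", "ty", "tz": the shift along the tool's x, y, z in cm; "twist": the turn about the tool's z in degrees; "grip": the opening, from 0 (shut) to 1 (fully open). In form: [{"tx": .., "ty": .., "tz": .., "twist": .., "grip": ..}, ...]. A call has 1 to 12 rows; each row shifts and turns the commanded pose from where the row before left it, along the tool's axes as they then stand; what a row does not reach is not made up. A row lasts 1/8 s, in which the tool goes at most 62.5 mm and 10.7 degrees, less where a joint would pass 70% of its speed; a pose out of reach is approached as far as the arm can. A call is refused whole if a number of a shift passes 6.25 or a number of a turn 10.7, either way. A call with a gripper value outside its range is refused whole. The fingers move at their own pace and stop on an object; the grip force is fixed at half the most. Time passes only in rows, so rows that do not move let the fingers close. It gives the time, the measured TCP pose, the force and the opening at its end, in the units of the state.
- get_obs(): the state, without advancing time (a new reading comes with each control period).
- cams.snapshot(name): name is "side" or "top"; returns a dict with "frame" (420x560x3 uint8, red, green, blue), "intrinsics" (3x3 intrinsics, pixels), "R" (3x3) and "t" (3): a world point X has camera coordinates R X + t. Camera axes: x right, y down, z forward; pixel columns grow to the right and rows downward; lengths in m; the calibration is good to about 2 mm. A picture is of the moment at which its call begins. There is no depth.
- ticket.close_job(): hands the job in, once; it reports no verdict.
Trained networks look in a picture, given as the dict that the camera call returned (one of the last four; its "shot" number tells which), for a name from the list of things; names that differ only in an ending like _2 or _b are one class to them, and where a whole thing is asked for, a point or a joint stands for the part that bears it (a point fixed in the world has none). Each returns a list of dicts, best first, with "conf" (0 to 1); they miss things now and then, are a little off and sometimes report something else, mostly with a low value. They report only what shows in the picture. A call takes as long as a camera call. They do not tell look-alikes from the thing itself.
- cams.outline_of(picture, query): "region" (420x560 bool, what is visible of it) and "centre" ([column, row] in pixels, amid what is visible of it).
The state is a dict: "time": time; "joint_positions": joint angles; "qvel": joint speeds; "joint_torque": joint torques, N m; "tool_pos": TCP position; "ee_rot": TCP orientation; "wrist_force": force on the tool from outside, world axes, zero at the start; "wrist_torque": the same for the moment, N m; "width": finger opening in m.
Only numpy, scipy, OpenCV 4.12 (cv2) and the standard library are available. Lean on these libraries where they do the work, as an engineer would, in place of code of your own. Each camera call takes 0.05 s, during which the arm holds its last target.

TASK

One of the three slide boxes on the grey mat has a red panel on its underside. Turn the boxes up to look until you find it, then lay that box flat in the metal tray upside down, red panel up, and leave the other two lying flat on the mat. There is glass inside: set the boxes down gently, never let one drop or topple, and do not disturb the other things on the bench.

Things in the scene. Friction and masses are not known exactly. Their poses are not given: they have to be found in the camera images.
- box_a: One of three look-alike slide boxes (the name does not tell the marked one): pale blue plastic, 100 (own x) x 60 (y) x 32 (z), 110-230 g, white label on the lid, lid up at first. Origin: centre of the underside; z towards the lid. Stands steadily on a 60 x 32 end. Underside plain and flat on two; on the marked one a bright red panel 64 (x) x 40, sunk 8 mm, in its middle: see or feel it.
- box_b: One of three look-alike slide boxes (the name does not tell the marked one): pale blue plastic, 100 (own x) x 60 (y) x 32 (z), 110-230 g, white label on the lid, lid up at first. Origin: centre of the underside; z towards the lid. Stands steadily on a 60 x 32 end. Underside plain and flat on two; on the marked one a bright red panel 64 (x) x 40, sunk 8 mm, in its middle: see or feel it.
- box_c: One of three look-alike slide boxes (the name does not tell the marked one): pale blue plastic, 100 (own x) x 60 (y) x 32 (z), 110-230 g, white label on the lid, lid up at first. Origin: centre of the underside; z towards the lid. Stands steadily on a 60 x 32 end. Underside plain and flat on two; on the marked one a bright red panel 64 (x) x 40, sunk 8 mm, in its middle: see or feel it.
- mat: grey bench mat fixed to the bench, 270 (own x) x 480 (own y), 3 thick; origin at the centre of its underside, on the bench. The three boxes lie on it in a row along its y, 170 apart, each slanting: its own x points about 1 rad from the mat's x towards the mat's -y
- tray: open shallow metal tray fixed to the bench, 200 (own x) x 220 (own y) outside, walls 4 thick and 20 high, floor 4 thick; origin at the centre of its underside
- washer: steel washer, 40 diameter, 4 high, lying on the mat; loose, to be left alone; origin at the centre of its underside
- spatula: small spatula with a white handle, 130 long, lying on the mat's robot side; loose, to be left alone; origin on its underside, near its middle
- dish: closed glass dish, 90 diameter, 15 high; loose, to be left alone; origin at the centre of its underside
- beaker: glass beaker, 76 diameter, 95 high; loose, to be left alone; origin at the centre of its underside
- wash_bottle: white bottle with a blue cap, 70 diameter, 170 high; loose, to be left alone; origin at the centre of its underside
- stain_jar: amber jar, 60 diameter, 85 high; loose, to be left alone; origin at the centre of its underside
Things that resemble listed ones, but are neither listed nor needed, are in the scene too. What is shaped like the box_a but turquoise is not meant. What is shaped like the box_c but orange is not meant.

How it is judged:
By the outcome, as a careful person would: the job done as asked, in the order asked, and still so for the second after the job is handed in, with the robot touching nothing.
It also fails if it takes over 72 s, if anything falls off the work surface, if the arm or the gripper's body presses on something with over 40 N, if the wrist force passes 120 N, or if a joint passes its speed limit or range.

## Working session

There is one attempt and no reset: what is moved stays moved. The work goes in short steps, Python scripts to look and compute and a shell command to move; the robot and the scene stay as the last step left them, time stands still between calls to the robot, and variables do not carry over. Pictures are saved under pics/ and viewed, and the job is handed in when it is done.

```bash
mkdir -p pics; ls; python3 - <<'E'
from bench import get_obs,cams
import cv2
o=get_obs(); print(o)
for n in("side","top"):
    s=cams.snapshot(n); cv2.imwrite(f"pics/{n}0.png",s["frame"][:,:,::-1]); print(n,s["intrinsics"],s["R"],s["t"])
E
```

```text
pics
{'time': 0.0, 'joint_positions': array([-1.25609104e+00,  8.79514178e-02,  1.37228210e+00, -2.14660381e-05,
        1.68357703e+00, -1.03110983e-01]), 'qvel': array([-1.93796080e-05,  2.92381021e-05,  1.42956457e-03, -2.75920528e-03,
       -6.59077946e-04,  1.60285693e-03]), 'joint_torque': array([-5.66213712e-04, -3.40189075e+01, -3.02424681e+01,  7.17950170e-02,
        3.29814409e-02, -2.02635483e-04]), 'tool_pos': array([ 0.22298894, -0.50218569,  0.21529198]), 'ee_rot': array([-3.13938435e+00, -2.07061942e-04,  4.17813652e-01]), 'wrist_force': array([-0.02658365, -0.24021367,  0.00605064]), 'wrist_torque': array([-0.03008833,  0.02336026, -0.00799616]), 'width': 0.0936906173264109}
side [[401.39990123   0.         281.976768  ]
 [  0.         401.39990123 207.32201148]
 [  0.           0.           1.        ]] [[ 0.98793574 -0.1542342   0.01395632]
 [-0.1046454  -0.73128669 -0.67399489]
 [ 0.11415913  0.66440318 -0.73860416]] [-0.53764569  0.14612169  0.95319274]
top [[415.76322988   0.         281.48679662]
 [  0.         415.76322988 209.95061071]
 [  0.           0.           1.        ]] [[-0.00539368 -0.9998429  -0.01688458]
 [-0.99863987  0.00626129 -0.05176102]
 [ 0.05185861  0.01658243 -0.99851675]] [0.11485071 0.56030848 1.25580306]
```

View pics/top0.png

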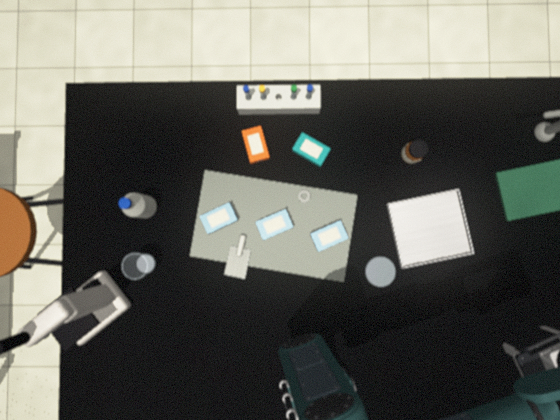

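View pics/side0.png

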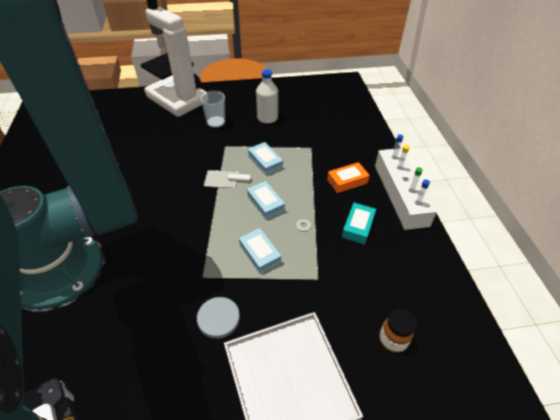

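The top view is world +x up and +y left. It shows three pale blue boxes at about (219,217), (275,224) and (329,235) on the mat, the tray at (430,228), the dish at (380,271) and the washer at (304,196). The orange (256,144) and turquoise (312,149) boxes are decoys lying off the mat. Next I'll fit poses using both views.

```bash
cat > h.py <<'E'
import numpy as np, cv2
from scipy.optimize import minimize
from bench import get_obs,cams
def proj(s,X):
    c=np.asarray(X)@s["R"].T+s["t"]; u=c@s["intrinsics"].T; return u[:,:2]/u[:,2:]
def corners(x,y,yaw,z0,L=.1,W=.06,H=.032):
    P=np.array([[a*L/2,b*W/2,c*H] for a in(-1,1) for b in(-1,1) for c in(0,1)])
    c,s=np.cos(yaw),np.sin(yaw)
    return P@np.array([[c,-s,0],[s,c,0],[0,0,1]]).T+[x,y,z0]
def hullmask(s,X,k=4):
    p=cv2.convexHull((proj(s,X)*k).astype(np.float32)).astype(np.int32)
    m=np.zeros((420*k,560*k),np.uint8); cv2.fillConvexPoly(m,p,1); return m
def fit(shots,masks,x0,dims=(.1,.06,.032),fz=True):
    k=4; M=[cv2.resize(m.astype(np.float32),(560*k,420*k))>.5 for m in masks]
    def c(v):
        e=0
        for s,m in zip(shots,M):
            h=hullmask(s,corners(v[0],v[1],v[2],v[3] if fz else x0[3],*dims))>0
            e+=1-(h&m).sum()/(h|m).sum()
        return e
    st=np.array([[0]*4]+[list(d) for d in np.diag([.01,.01,.15,.006])])+np.array(x0)
    return minimize(c,x0,method="Nelder-Mead",options=dict(initial_simplex=st,maxiter=250,xatol=1e-4,fatol=1e-4))
def tri(s1,p1,s2,p2):
    P=[s["intrinsics"]@np.c_[s["R"],s["t"]] for s in(s1,s2)]
    X=cv2.triangulatePoints(P[0],P[1],np.array(p1,float).reshape(2,1),np.array(p2,float).reshape(2,1))[:,0]; return X[:3]/X[3]
def ray(s,p,z):
    d=s["R"].T@np.linalg.inv(s["intrinsics"])@np.array([p[0],p[1],1.]); C=-s["R"].T@s["t"]
    return C+d*(z-C[2])/d[2]
E
python3 - <<'E'
from h import *
t=cams.snapshot("top"); s=cams.snapshot("side")
T=cams.outline_of(t,"box_a"); S=cams.outline_of(s,"box_a")
for n,sh,L in(("top",t,T),("side",s,S)):
    print(n,[(round(d["conf"],2),np.round(d["centre"]),d["region"].sum()) for d in L])
for d in T:
    X=ray(t,d["centre"],.035)
    if d["conf"]<.3: continue
    q=proj(s,[X])[0]
    e=min(S,key=lambda f:np.linalg.norm(np.array(f["centre"])-q))
    r=fit([t,s],[d["region"],e["region"]],[X[0],X[1],-1.1,.003])
    print(np.round(d["centre"]),np.round(e["centre"]),np.round(r.x,4),round(r.fun,3),tri(t,d["centre"],s,e["centre"]).round(3))
for n in["mat","tray","washer","spatula","dish"]:
    a=cams.outline_of(t,n);b=cams.outline_of(s,n)
    if a: print(n,a[0]["conf"],ray(t,a[0]["centre"],.003).round(3), ray(s,b[0]["centre"],.003).round(3) if b else None)
    if a and n in("tray","mat"): 
        r=cv2.minAreaRect(np.argwhere(a[0]["region"])[:,::-1].astype(np.float32)); bp=cv2.boxPoints(r); print(bp.round(0).tolist(),[ray(t,p,.02 if n=="tray" else .003).round(3).tolist() for p in bp])
print("C",-s["R"].T@s["t"])
E
```

```text
top [(0.96, array([276., 222.]), np.int64(671)), (0.72, array([331., 234.]), np.int64(694)), (0.72, array([219., 216.]), np.int64(698)), (0.72, array([254., 146.]), np.int64(679)), (0.57, array([309., 151.]), np.int64(694))]
side [(0.94, array([348., 176.]), np.int64(791)), (0.93, array([263., 158.]), np.int64(711)), (0.85, array([260., 246.]), np.int64(1114)), (0.77, array([362., 224.]), np.int64(848))]
[276. 222.] [263. 158.] [ 0.5175  0.1323 -1.1657  0.0066] 1.039 [0.517 0.124 0.178]
[331. 234.] [260. 246.] [ 0.4831 -0.0311 -1.159   0.0051] 0.115 [ 0.486 -0.035  0.042]
[219. 216.] [263. 158.] [ 0.5384  0.3006 -1.1227  0.005 ] 0.115 [0.539 0.303 0.024]
[254. 146.] [348. 176.] [0.7645 0.1888 0.2788 0.0028] 0.128 [0.763 0.194 0.021]
[309. 151.] [362. 224.] [ 7.4780e-01  1.9900e-02 -2.1034e+00 -3.0000e-04] 0.135 [0.751 0.024 0.006]
mat 0.68 [0.491 0.108 0.003] [0.517 0.073 0.003]
[[189.0, 255.0], [204.0, 168.0], [358.0, 194.0], [344.0, 281.0]] [[0.424, 0.397, 0.003], [0.692, 0.353, 0.003], [0.609, -0.124, 0.003], [0.343, -0.076, 0.003]]
tray 0.69 [ 0.505 -0.34   0.003] [ 0.507 -0.335  0.003]
[[386.0, 203.0], [460.0, 187.0], [473.0, 252.0], [400.0, 268.0]] [[0.58, -0.206, 0.02], [0.626, -0.429, 0.02], [0.429, -0.465, 0.02], [0.383, -0.244, 0.02]]
washer 0.5 [0.576 0.557 0.003] None
spatula 0.79 [0.419 0.245 0.003] [0.411 0.251 0.003]
dish 0.73 [ 0.376 -0.184  0.003] [ 0.378 -0.194  0.003]
C [ 0.43763471 -0.60937079  0.81002095]
```

```bash
python3 - <<'E'
from h import *
import itertools
t=cams.snapshot("top"); s=cams.snapshot("side")
def mask(sh,c,hue=(85,112),r=32):
    hsv=cv2.cvtColor(sh["frame"],cv2.COLOR_RGB2HSV)
    m=((hsv[...,0]>=hue[0])&(hsv[...,0]<=hue[1])&(hsv[...,1]>35)&(hsv[...,2]>110)).astype(np.uint8)
    k=np.zeros_like(m); cv2.circle(k,(int(c[0]),int(c[1])),r,1,-1); m&=k
    o=np.zeros_like(m); p=np.argwhere(m)[:,::-1].astype(np.int32)
    cs,_=cv2.findContours(m,cv2.RETR_EXTERNAL,cv2.CHAIN_APPROX_NONE); cs=max(cs,key=cv2.contourArea)
    cv2.fillPoly(o,[cv2.convexHull(cs)],1); return o>0
for n,ct,cs,g in(("A",(219,217),(266,157),(.538,.30)),("B",(275,224),(266,199),(.51,.135)),("C",(329,235),(260,250),(.483,-.03))):
    ms=[mask(t,ct),mask(s,cs)]
    r=fit([t,s],ms,[*g,-1.16,.004]); r2=fit([t,s],ms,[*g,-1.16,.003],fz=False)
    print(n,[m.sum() for m in ms],r.x.round(4),round(r.fun,3),r2.x.round(4),round(r2.fun,3))
print("washer",ray(t,(304,196),.005),ray(s,(304,226),.005))
tc=cams.outline_of(t,"tray")[0]; print([ray(t,p,.012).round(3).tolist() for p in [(388,202),(461,188),(473,256),(402,268)]])
im=np.hstack([cv2.resize(t["frame"][180:300,180:490],None,fx=2.5,fy=2.5)]); cv2.imwrite("pics/crop1.png",im[:,:,::-1])
E
```

```text
A [np.int64(686), np.int64(698)] [ 0.5384  0.3004 -1.1596  0.0102] 0.154 [ 0.5397  0.3042 -1.1915  0.011 ] 0.22
B [np.int64(254), np.int64(848)] [ 0.5208  0.1327 -1.2166  0.0063] 0.696 [ 5.2150e-01  1.3490e-01 -1.1907e+00 -1.0000e-04] 0.705
C [np.int64(677), np.int64(1074)] [ 0.4828 -0.0321 -1.1649  0.008 ] 0.155 [ 0.483  -0.0311 -1.1741  0.0047] 0.184
washer [0.60417941 0.04204953 0.005     ] [0.60874218 0.04150304 0.005     ]
[[0.583, -0.214, 0.012], [0.625, -0.437, 0.012], [0.418, -0.467, 0.012], [0.383, -0.253, 0.012]]
```

View pics/crop1.png

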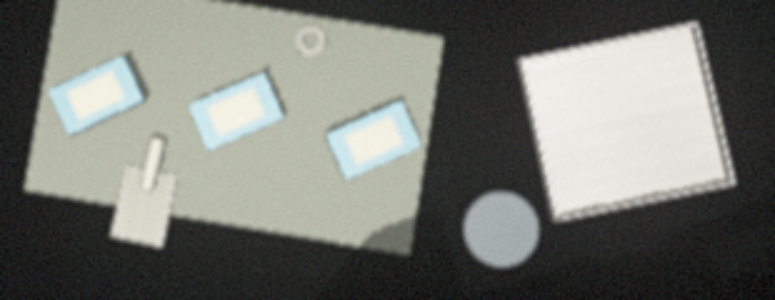

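```bash
python3 -m crank '[{"tx":3.57,"ty":-2.39,"grip":1},{"tx":3.57,"ty":-2.39},{"tx":3.57,"ty":-2.39},{"tx":3.57,"ty":-2.39},{"tx":3.57,"ty":-2.39},{"tx":3.57,"ty":-2.39},{"tx":3.57,"ty":-2.39},{"tx":3.57,"ty":-2.39},{"tx":3.57,"ty":-2.39},{"tx":3.57,"ty":-2.39},{"tx":3.57,"ty":-2.39},{"tx":3.57,"ty":-2.39}]'; python3 -m crank '[{"twist":-9.94,"tz":1.2},{"twist":-9.94,"tz":1.2},{"twist":-9.94,"tz":1.2},{"twist":-9.94,"tz":1.2},{"twist":-9.94,"tz":1.2},{"twist":-9.94,"tz":1.2},{"twist":-9.94,"tz":1.2},{"twist":-9.94,"tz":1.2},{"twist":-9.94,"tz":1.2},{"tz":0}]'
```

```text
invalid input at $[0]: expected keys tx, ty, tz, twist, grip
invalid input at $[0]: expected keys tx, ty, tz, twist, grip
```

All keys are required in every row.

```bash
python3 -m crank '[{"tx":3.57,"ty":-2.39,"tz":0,"twist":0,"grip":1},{"tx":3.57,"ty":-2.39,"tz":0,"twist":0,"grip":1},{"tx":3.57,"ty":-2.39,"tz":0,"twist":0,"grip":1},{"tx":3.57,"ty":-2.39,"tz":0,"twist":0,"grip":1},{"tx":3.57,"ty":-2.39,"tz":0,"twist":0,"grip":1},{"tx":3.57,"ty":-2.39,"tz":0,"twist":0,"grip":1},{"tx":3.57,"ty":-2.39,"tz":0,"twist":0,"grip":1},{"tx":3.57,"ty":-2.39,"tz":0,"twist":0,"grip":1},{"tx":3.57,"ty":-2.39,"tz":0,"twist":0,"grip":1},{"tx":3.57,"ty":-2.39,"tz":0,"twist":0,"grip":1},{"tx":3.57,"ty":-2.39,"tz":0,"twist":0,"grip":1},{"tx":3.57,"ty":-2.39,"tz":0,"twist":0,"grip":1}]'; python3 -m crank '[{"tx":0,"ty":0,"tz":1.2,"twist":-9.94,"grip":1},{"tx":0,"ty":0,"tz":1.2,"twist":-9.94,"grip":1},{"tx":0,"ty":0,"tz":1.2,"twist":-9.94,"grip":1},{"tx":0,"ty":0,"tz":1.2,"twist":-9.94,"grip":1},{"tx":0,"ty":0,"tz":1.2,"twist":-9.94,"grip":1},{"tx":0,"ty":0,"tz":1.2,"twist":-9.94,"grip":1},{"tx":0,"ty":0,"tz":1.2,"twist":-9.94,"grip":1},{"tx":0,"ty":0,"tz":1.2,"twist":-9.94,"grip":1},{"tx":0,"ty":0,"tz":1.2,"twist":-9.94,"grip":1},{"tx":0,"ty":0,"tz":0,"twist":0,"grip":1}]'
```

```text
time: 2.45
tool_pos: [0.499, -0.0655, 0.2167]
ee_rot: [3.141, -0.0, 0.418]
wrist_force: [0.3, 0.2, 0.4]
width: 0.0941
time: 3.7
tool_pos: [0.4976, -0.0666, 0.1074]
ee_rot: [-3.14, -0.001, 1.977]
wrist_force: [0.2, 0.4, -0.1]
width: 0.0938
```

```bash
python3 -m crank '[{"tx":0,"ty":0,"tz":2.5,"twist":0,"grip":1},{"tx":0,"ty":0,"tz":2.5,"twist":0,"grip":1},{"tx":0,"ty":0,"tz":2,"twist":0,"grip":1},{"tx":0,"ty":0,"tz":1.1,"twist":0,"grip":1},{"tx":0,"ty":0,"tz":0.8,"twist":0,"grip":1},{"tx":0,"ty":0,"tz":0,"twist":0,"grip":1}]'; python3 - <<'E'
from h import *
s=cams.snapshot("side"); cv2.imwrite("pics/s1.png",cv2.resize(s["frame"][130:330,160:400],None,fx=3,fy=3)[:,:,::-1])
E
```

```text
time: 4.45
tool_pos: [0.4984, -0.0668, 0.0195]
ee_rot: [-3.141, -0.0, 1.979]
wrist_force: [0.6, -0.2, -0.4]
width: 0.0938
```

View pics/s1.png

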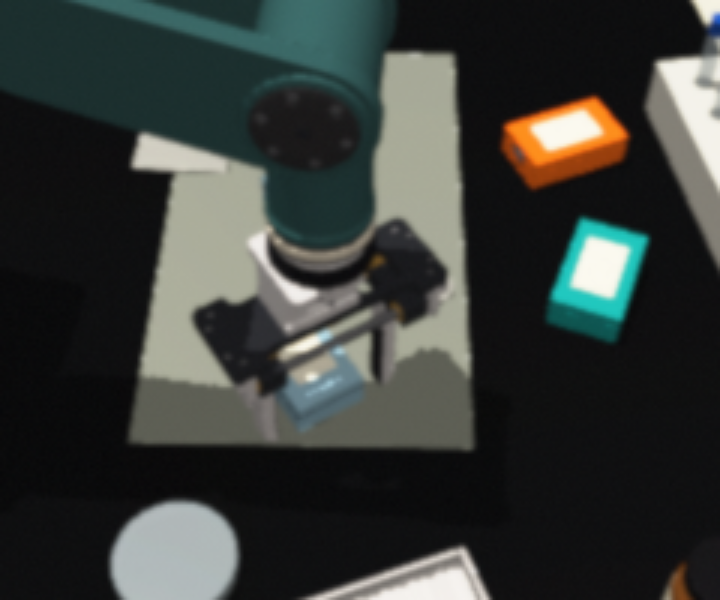

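The fingers straddle box C's near end, with the left finger at crop (265,410), the right at (385,350) and the box end at (320,405). I'll close lightly first.

```bash
python3 -m crank '[{"tx":0,"ty":0,"tz":0,"twist":0,"grip":0.6},{"tx":0,"ty":0,"tz":0,"twist":0,"grip":0.6},{"tx":0,"ty":0,"tz":0,"twist":0,"grip":0.6},{"tx":0,"ty":0,"tz":0,"twist":0,"grip":0.6},{"tx":0,"ty":0,"tz":-0.4,"twist":0,"grip":0.6},{"tx":0,"ty":0,"tz":-0.4,"twist":0,"grip":0.6},{"tx":0.1,"ty":0,"tz":-0.4,"twist":0,"grip":0.6},{"tx":0.1,"ty":0,"tz":-0.4,"twist":0,"grip":0.6}]'; python3 - <<'E'
from h import *
o=get_obs(); print(o["wrist_force"],o["wrist_torque"],o["width"])
s=cams.snapshot("side"); cv2.imwrite("pics/s2.png",cv2.resize(s["frame"][180:290,200:350],None,fx=5,fy=5)[:,:,::-1])
E
```

```text
time: 5.5
tool_pos: [0.4975, -0.0649, 0.0358]
ee_rot: [3.142, 0.0, 1.979]
wrist_force: [-0.7, -0.1, -2.2]
width: 0.0596
[-0.66297563 -0.11973946 -2.22654827] [-0.08574265 -0.14136615  0.01971199] 0.05964564251036181
```

View pics/s2.png

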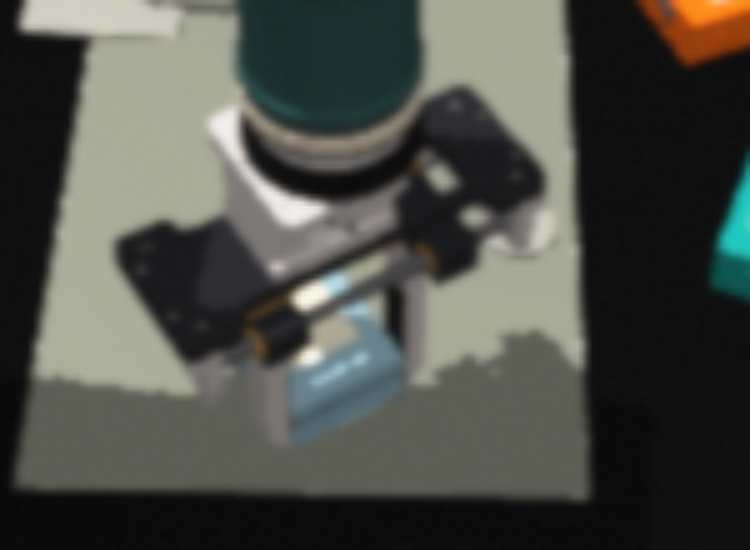

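```bash
python3 -m crank '[{"tx":0.4,"ty":0,"tz":-0.5,"twist":0,"grip":0.6},{"tx":0.4,"ty":0,"tz":-0.5,"twist":0,"grip":0.6},{"tx":0.4,"ty":0,"tz":-0.5,"twist":0,"grip":0.6},{"tx":0.4,"ty":0,"tz":-0.5,"twist":0,"grip":0.6},{"tx":0.5,"ty":0,"tz":-0.5,"twist":0,"grip":0.6},{"tx":0.5,"ty":0,"tz":-0.5,"twist":0,"grip":0.6},{"tx":0,"ty":0,"tz":0,"twist":0,"grip":0.6}]'; python3 - <<'E'
from h import *
o=get_obs(); print(o["wrist_force"],o["wrist_torque"],o["width"])
s=cams.snapshot("side"); cv2.imwrite("pics/s3.png",cv2.resize(s["frame"][170:290,200:350],None,fx=5,fy=5)[:,:,::-1])
E
```

```text
time: 6.42
tool_pos: [0.4875, -0.0408, 0.0661]
ee_rot: [3.141, 0.001, 1.98]
wrist_force: [0.4, -0.5, -2.6]
width: 0.06
[ 0.37425279 -0.51037651 -2.59347679] [-0.0569584  -0.19706857  0.01229724] 0.05995523420700449
```

View pics/s3.png

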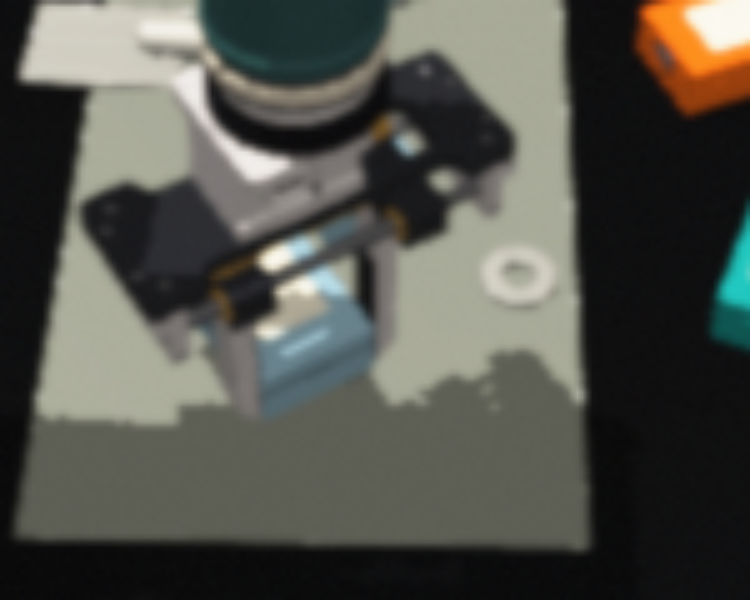

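The 30 N grip holds the box rigid: it lifted flat, with its near end at crop (310,370). I'll set it back down, regrip nearer the end and lighter, and let it pivot.

```bash
python3 -m crank '[{"tx":0,"ty":0,"tz":1.3,"twist":0,"grip":0.6},{"tx":0,"ty":0,"tz":1.3,"twist":0,"grip":0.6},{"tx":0,"ty":0,"tz":1.0,"twist":0,"grip":0.6},{"tx":0,"ty":0,"tz":0.6,"twist":0,"grip":0.6},{"tx":0,"ty":0,"tz":0.3,"twist":0,"grip":0.6},{"tx":0,"ty":0,"tz":0.15,"twist":0,"grip":0.6},{"tx":0,"ty":0,"tz":0,"twist":0,"grip":0.6},{"tx":0,"ty":0,"tz":0,"twist":0,"grip":0.75},{"tx":0,"ty":0,"tz":0,"twist":0,"grip":0.75},{"tx":-0.6,"ty":0,"tz":0,"twist":0,"grip":0.75}]'; python3 -m crank '[{"tx":0,"ty":0,"tz":0,"twist":0,"grip":0.636},{"tx":0,"ty":0,"tz":0,"twist":0,"grip":0.636},{"tx":0,"ty":0,"tz":0,"twist":0,"grip":0.636},{"tx":0,"ty":0,"tz":-0.4,"twist":0,"grip":0.636},{"tx":0,"ty":0,"tz":-0.4,"twist":0,"grip":0.636},{"tx":0.1,"ty":0,"tz":-0.4,"twist":0,"grip":0.636},{"tx":0.1,"ty":0,"tz":-0.4,"twist":0,"grip":0.636}]';python3 - <<'E'
from h import *
o=get_obs(); print(o["wrist_force"],o["wrist_torque"],o["width"])
s=cams.snapshot("side"); cv2.imwrite("pics/s4.png",cv2.resize(s["frame"][170:290,200:350],None,fx=5,fy=5)[:,:,::-1])
E
```

```text
time: 7.72
tool_pos: [0.4898, -0.0466, 0.0191]
ee_rot: [3.141, 0.0, 1.98]
wrist_force: [0.0, -0.4, -1.6]
width: 0.0703
time: 8.6
tool_pos: [0.4888, -0.0446, 0.0353]
ee_rot: [3.142, 0.0, 1.979]
wrist_force: [0.5, 0.3, -2.8]
width: 0.0602
[ 0.46443849  0.31166003 -2.80331712] [-0.18817805 -0.14430422 -0.00811946] 0.060235512571497445
```

View pics/s4.png

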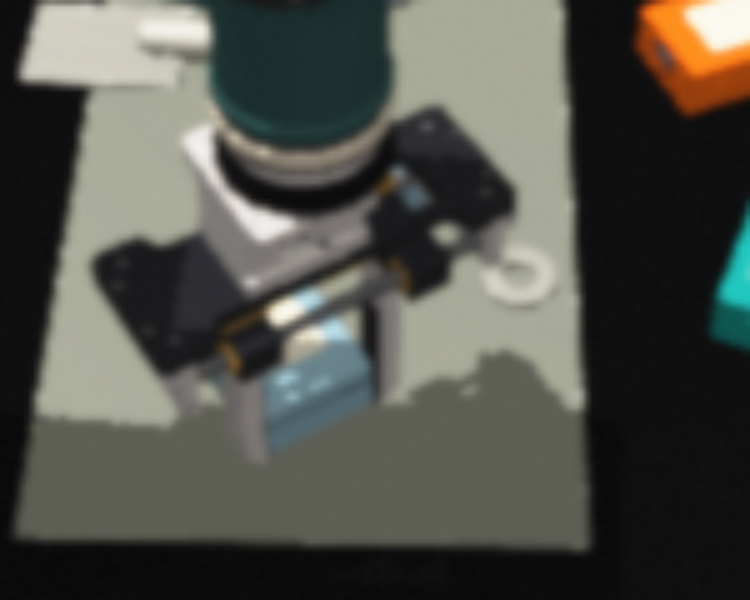

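```bash
python3 -m crank '[{"tx":0.3,"ty":0,"tz":-0.5,"twist":0,"grip":0.636},{"tx":0.4,"ty":0,"tz":-0.5,"twist":0,"grip":0.636},{"tx":0.4,"ty":0,"tz":-0.5,"twist":0,"grip":0.636},{"tx":0.4,"ty":0,"tz":-0.5,"twist":0,"grip":0.636},{"tx":0.5,"ty":0,"tz":-0.5,"twist":0,"grip":0.636},{"tx":0,"ty":0,"tz":0,"twist":0,"grip":0.636}]'; python3 - <<'E'
from h import *
F=[]
for i in range(3):
    s=cams.snapshot("side");o=get_obs(); F.append(np.r_[o["wrist_force"],o["wrist_torque"]])
print(np.mean(F,0).round(3),o["width"])
cv2.imwrite("pics/s5.png",cv2.resize(s["frame"][170:290,200:350],None,fx=5,fy=5)[:,:,::-1])
E
```

```text
time: 9.4
tool_pos: [0.4811, -0.0261, 0.0606]
ee_rot: [3.141, 0.001, 1.98]
wrist_force: [0.6, 0.4, -1.7]
width: 0.0601
[-0.246 -0.217 -2.293 -0.073 -0.133 -0.016] 0.05972754657878245
```

View pics/s5.png

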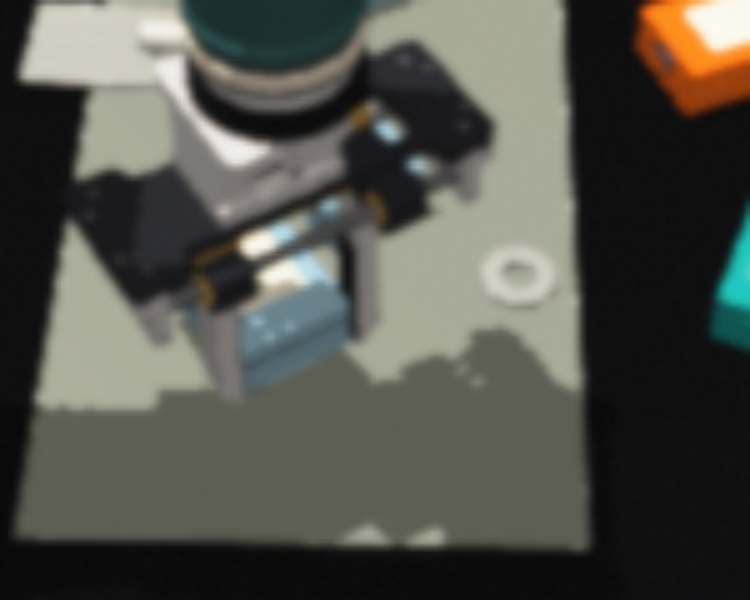

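The box is still rigid and flat, and the wrist carries its whole 2.3 N. I'll lower it to a few mm above the mat and slacken in fine steps, watching the wrist force.

```bash
python3 -m crank '[{"tx":0,"ty":0,"tz":1.3,"twist":0,"grip":0.636},{"tx":0,"ty":0,"tz":1.3,"twist":0,"grip":0.636},{"tx":0,"ty":0,"tz":0.8,"twist":0,"grip":0.636},{"tx":0,"ty":0,"tz":0.3,"twist":0,"grip":0.636},{"tx":0,"ty":0,"tz":0,"twist":0,"grip":0.638},{"tx":0,"ty":0,"tz":0,"twist":0,"grip":0.638}]'
cat > f.py <<'E'
from h import *
F=[]
for i in range(2):
    s=cams.snapshot("side");o=get_obs(); F.append(np.r_[o["wrist_force"],o["wrist_torque"],o["width"]*10])
m=np.mean(F,0); print(m.round(3), "jaw torque",round(m[3:5]@[.918,.397],3), o["tool_pos"].round(4))
E
python3 f.py; for g in a; do python3 -m crank '[{"tx":0,"ty":0,"tz":0,"twist":0,"grip":0.639},{"tx":0,"ty":0,"tz":0,"twist":0,"grip":0.639}]'; done; python3 f.py;  python3 -m crank '[{"tx":0,"ty":0,"tz":0,"twist":0,"grip":0.641},{"tx":0,"ty":0,"tz":0,"twist":0,"grip":0.641}]';  python3 f.py
```

```text
time: 10.3
tool_pos: [0.4812, -0.0264, 0.0235]
ee_rot: [3.141, 0.0, 1.979]
wrist_force: [1.1, 0.7, -0.8]
width: 0.0595
[-0.354  0.075 -0.469 -0.05  -0.07   0.017  0.602] jaw torque -0.074 [ 0.4813 -0.0264  0.0235]
time: 10.65
tool_pos: [0.4813, -0.0265, 0.0235]
ee_rot: [3.141, 0.001, 1.979]
wrist_force: [0.5, 0.0, 0.4]
width: 0.0601
[-0.126 -0.31   0.356  0.002 -0.144  0.021  0.601] jaw torque -0.055 [ 0.4813 -0.0265  0.0234]
time: 11.0
tool_pos: [0.4812, -0.0264, 0.0232]
ee_rot: [3.141, 0.0, 1.979]
wrist_force: [0.8, 0.5, 0.6]
width: 0.06
[ 0.152  0.336  0.622  0.003 -0.193 -0.009  0.604] jaw torque -0.074 [ 0.4812 -0.0264  0.0231]
```

```bash
python3 -m crank '[{"tx":0,"ty":0,"tz":0,"twist":0,"grip":0.6375},{"tx":0,"ty":0,"tz":0,"twist":0,"grip":0.6375},{"tx":0,"ty":0,"tz":-0.4,"twist":0,"grip":0.6375},{"tx":0.1,"ty":0,"tz":-0.4,"twist":0,"grip":0.6375},{"tx":0.1,"ty":0,"tz":-0.4,"twist":0,"grip":0.6375},{"tx":0.2,"ty":0,"tz":-0.4,"twist":0,"grip":0.6375},{"tx":0.2,"ty":0,"tz":-0.4,"twist":0,"grip":0.6375}]'; python3 f.py;python3 - <<'E'
from h import *
s=cams.snapshot("side"); cv2.imwrite("pics/s6.png",cv2.resize(s["frame"][170:290,200:350],None,fx=5,fy=5)[:,:,::-1])
E
```

```text
time: 11.98
tool_pos: [0.4785, -0.0209, 0.0433]
ee_rot: [3.142, 0.0, 1.979]
wrist_force: [-0.6, -0.9, -0.3]
width: 0.06
[ 0.236  0.14  -0.804 -0.063 -0.1    0.026  0.601] jaw torque -0.097 [ 0.4788 -0.0207  0.0436]
```

View pics/s6.png

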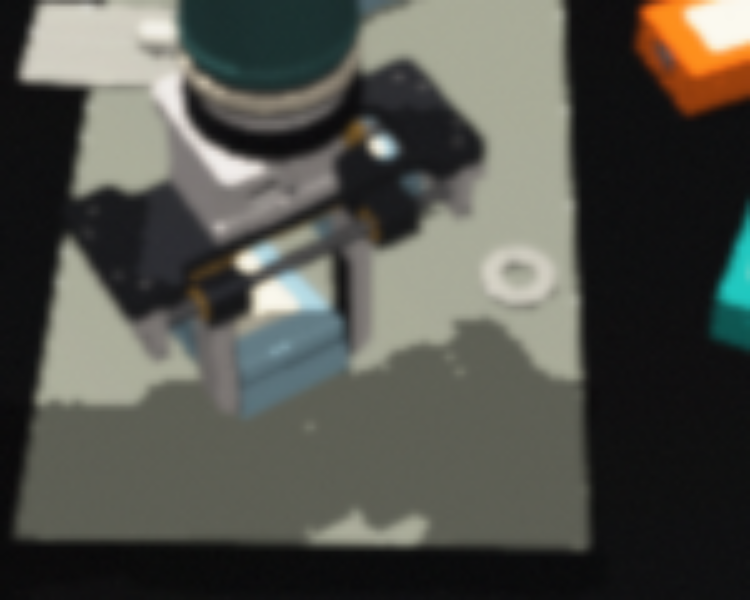

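The wrist now carries only about half the weight, so the box is pivoting with its far end on the mat. I'll continue along the arc.

```bash
python3 -m crank '[{"tx":0.4,"ty":0,"tz":-0.55,"twist":0,"grip":0.6375},{"tx":0.4,"ty":0,"tz":-0.55,"twist":0,"grip":0.6375},{"tx":0.4,"ty":0,"tz":-0.55,"twist":0,"grip":0.6375},{"tx":0.4,"ty":0,"tz":-0.55,"twist":0,"grip":0.6375},{"tx":0.59,"ty":0,"tz":-0.44,"twist":0,"grip":0.6375},{"tx":0.59,"ty":0,"tz":-0.44,"twist":0,"grip":0.6375},{"tx":0.59,"ty":0,"tz":-0.44,"twist":0,"grip":0.6375},{"tx":0.59,"ty":0,"tz":-0.44,"twist":0,"grip":0.6375}]'; python3 f.py;python3 - <<'E'
from h import *
s=cams.snapshot("side"); cv2.imwrite("pics/s7.png",cv2.resize(s["frame"][170:290,200:350],None,fx=5,fy=5)[:,:,::-1])
E
```

```text
time: 13.12
tool_pos: [0.4627, 0.0159, 0.083]
ee_rot: [3.141, 0.0, 1.979]
wrist_force: [0.2, -0.2, -0.6]
width: 0.0602
[ 0.126 -0.047 -0.139 -0.049 -0.104 -0.007  0.599] jaw torque -0.086 [0.4627 0.0162 0.0831]
```

View pics/s7.png

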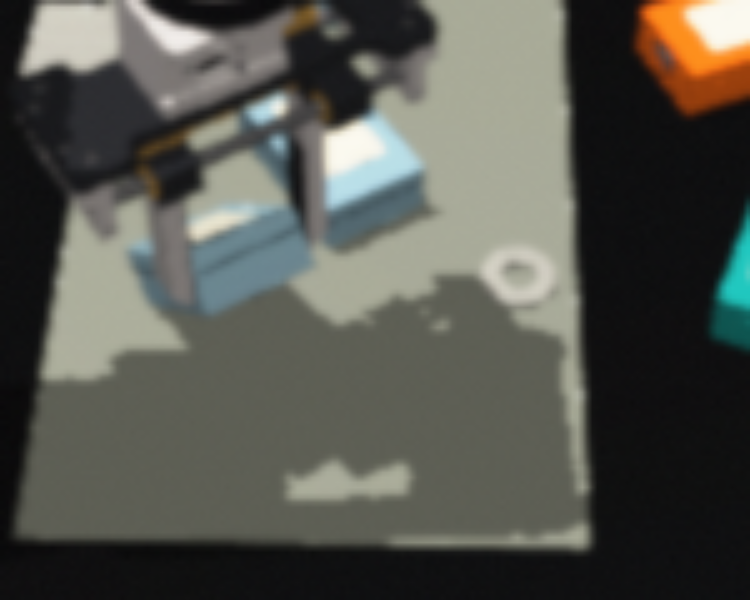

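```bash
python3 -m crank '[{"tx":0.69,"ty":0,"tz":-0.25,"twist":0,"grip":0.6375},{"tx":0.69,"ty":0,"tz":-0.25,"twist":0,"grip":0.6375},{"tx":0.69,"ty":0,"tz":-0.25,"twist":0,"grip":0.6375},{"tx":0.69,"ty":0,"tz":-0.25,"twist":0,"grip":0.6375},{"tx":0.73,"ty":0,"tz":-0.1,"twist":0,"grip":0.6375},{"tx":0.73,"ty":0,"tz":-0.1,"twist":0,"grip":0.6375},{"tx":0.73,"ty":0,"tz":0,"twist":0,"grip":0.6375}]'; python3 f.py;python3 - <<'E'
from h import *
s=cams.snapshot("side"); cv2.imwrite("pics/s8.png",cv2.resize(s["frame"][150:270,190:340],None,fx=5,fy=5)[:,:,::-1])
E
```

```text
time: 14.15
tool_pos: [0.443, 0.0616, 0.0947]
ee_rot: [3.141, -0.0, 1.979]
wrist_force: [-0.0, -0.4, 2.5]
width: 0.0598
[ 0.585  0.653  2.763  0.089 -0.254 -0.026  0.599] jaw torque -0.019 [0.4428 0.0618 0.0946]
```

View pics/s8.png

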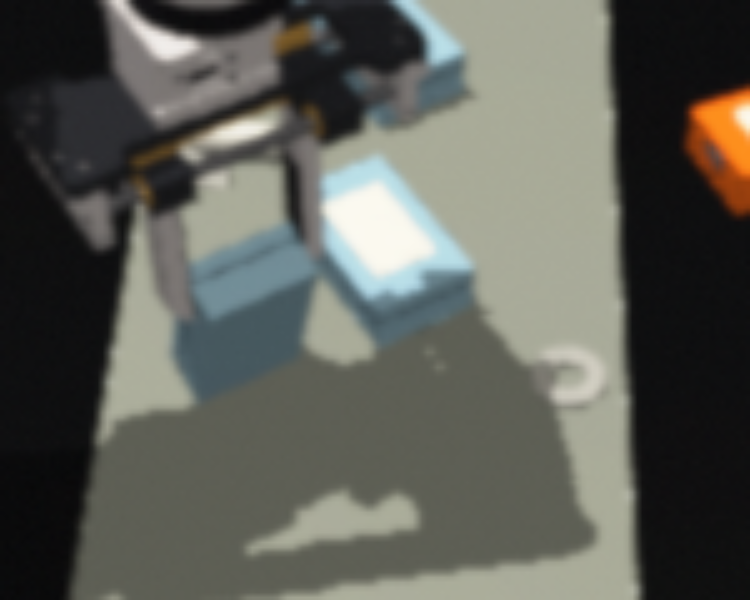

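The near-vertical underside at crop (245,340) is plain dark blue with no red, so box C isn't the marked one. I'll lay it back along the same arc.

```bash
python3 -m crank '[{"tx":-0.73,"ty":0,"tz":0,"twist":0,"grip":0.6375},{"tx":-0.73,"ty":0,"tz":0.1,"twist":0,"grip":0.6375},{"tx":-0.73,"ty":0,"tz":0.1,"twist":0,"grip":0.6375},{"tx":-0.69,"ty":0,"tz":0.25,"twist":0,"grip":0.6375},{"tx":-0.69,"ty":0,"tz":0.25,"twist":0,"grip":0.6375},{"tx":-0.69,"ty":0,"tz":0.25,"twist":0,"grip":0.6375},{"tx":-0.69,"ty":0,"tz":0.25,"twist":0,"grip":0.6375},{"tx":-0.59,"ty":0,"tz":0.44,"twist":0,"grip":0.6375},{"tx":-0.59,"ty":0,"tz":0.44,"twist":0,"grip":0.6375},{"tx":-0.59,"ty":0,"tz":0.44,"twist":0,"grip":0.6375},{"tx":-0.59,"ty":0,"tz":0.44,"twist":0,"grip":0.6375}]'; python3 -m crank '[{"tx":-0.4,"ty":0,"tz":0.55,"twist":0,"grip":0.6375},{"tx":-0.4,"ty":0,"tz":0.55,"twist":0,"grip":0.6375},{"tx":-0.4,"ty":0,"tz":0.55,"twist":0,"grip":0.6375},{"tx":-0.4,"ty":0,"tz":0.55,"twist":0,"grip":0.6375},{"tx":-0.2,"ty":0,"tz":0.4,"twist":0,"grip":0.6375},{"tx":-0.2,"ty":0,"tz":0.4,"twist":0,"grip":0.6375},{"tx":-0.1,"ty":0,"tz":0.4,"twist":0,"grip":0.6375},{"tx":-0.1,"ty":0,"tz":0.4,"twist":0,"grip":0.6375}]'; python3 f.py;python3 - <<'E'
from h import *
s=cams.snapshot("side"); cv2.imwrite("pics/s9.png",cv2.resize(s["frame"][170:290,200:350],None,fx=5,fy=5)[:,:,::-1])
E
```

```text
time: 15.68
tool_pos: [0.4722, -0.0063, 0.0645]
ee_rot: [-3.141, -0.0, 1.979]
wrist_force: [-0.7, 0.4, -1.3]
width: 0.0598
time: 16.68
tool_pos: [0.4811, -0.0267, 0.0269]
ee_rot: [3.141, 0.001, 1.979]
wrist_force: [-0.5, 1.3, 3.5]
width: 0.06
[-0.374 -0.927 -0.927 -0.143 -0.151 -0.004  0.599] jaw torque -0.191 [ 0.481  -0.0265  0.0268]
```

View pics/s9.png

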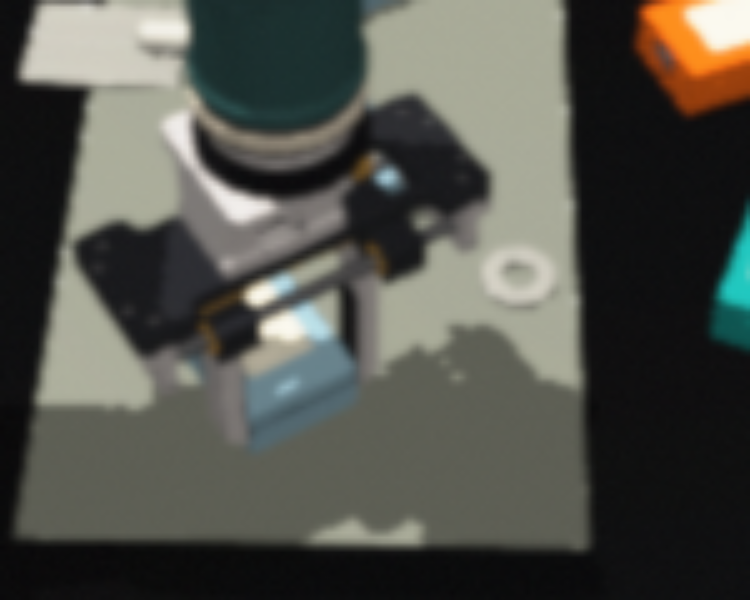

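```bash
python3 -m crank '[{"tx":-0.05,"ty":0,"tz":0.2,"twist":0,"grip":0.6375},{"tx":0,"ty":0,"tz":0.2,"twist":0,"grip":0.6375},{"tx":0,"ty":0,"tz":0.1,"twist":0,"grip":0.6375},{"tx":0,"ty":0,"tz":0,"twist":0,"grip":0.6375}]'; python3 f.py; python3 -m crank '[{"tx":0,"ty":0,"tz":0,"twist":0,"grip":0.6},{"tx":0,"ty":0,"tz":0,"twist":0,"grip":0.6},{"tx":0,"ty":0,"tz":-0.8,"twist":0,"grip":0.6},{"tx":-1.1,"ty":0,"tz":0,"twist":0,"grip":0.6},{"tx":-1.3,"ty":0,"tz":0,"twist":0,"grip":0.6},{"tx":-1.3,"ty":0,"tz":0,"twist":0,"grip":0.6},{"tx":-0.8,"ty":0,"tz":0,"twist":0,"grip":0.6},{"tx":0,"ty":0,"tz":0.5,"twist":0,"grip":0.6},{"tx":0,"ty":0,"tz":0.3,"twist":0,"grip":0.6},{"tx":0,"ty":0,"tz":0.1,"twist":0,"grip":0.6},{"tx":0,"ty":0,"tz":0,"twist":0,"grip":0.6}]';python3 f.py;python3 - <<'E'
from h import *
s=cams.snapshot("side"); cv2.imwrite("pics/s10.png",cv2.resize(s["frame"][170:290,200:350],None,fx=5,fy=5)[:,:,::-1])
E
```

```text
time: 17.32
tool_pos: [0.4813, -0.0271, 0.0222]
ee_rot: [3.141, 0.001, 1.979]
wrist_force: [-1.1, -1.7, 3.2]
width: 0.0602
[-1.675 -1.395  4.339 -0.261  0.188  0.035  0.602] jaw torque -0.165 [ 0.4813 -0.0271  0.0222]
time: 18.8
tool_pos: [0.4987, -0.0681, 0.0222]
ee_rot: [-3.141, 0.001, 1.98]
wrist_force: [-3.8, -0.8, 6.5]
width: 0.0599
[-3.519 -0.845  6.356 -0.106  0.454  0.01   0.597] jaw torque 0.083 [ 0.4986 -0.0681  0.0222]
```

View pics/s10.png

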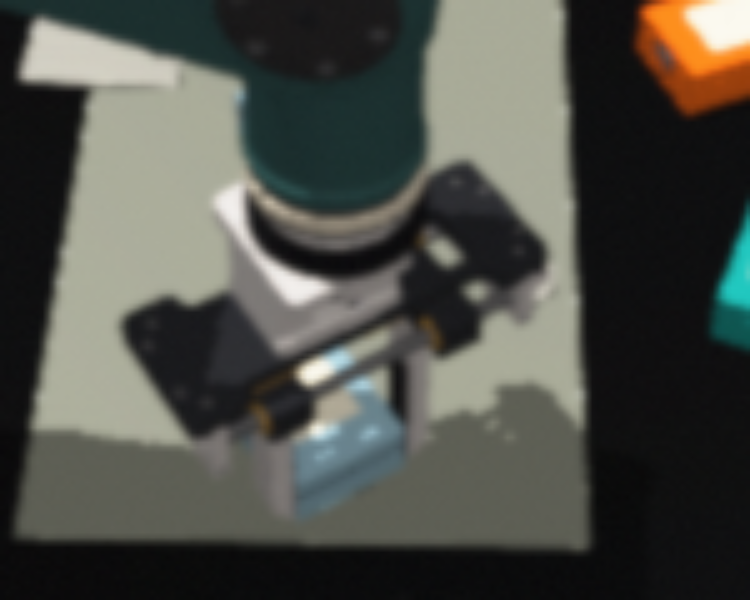

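```bash
python3 -m crank '[{"tx":0,"ty":0,"tz":0,"twist":0,"grip":0.8},{"tx":0,"ty":0,"tz":0,"twist":0,"grip":1},{"tx":0,"ty":0,"tz":-1.5,"twist":0,"grip":1},{"tx":0,"ty":0,"tz":-3,"twist":0,"grip":1},{"tx":0,"ty":0,"tz":-3,"twist":0,"grip":1},{"tx":2.74,"ty":1.83,"tz":0,"twist":0,"grip":1},{"tx":2.74,"ty":1.83,"tz":0,"twist":0,"grip":1},{"tx":2.74,"ty":1.83,"tz":0,"twist":0,"grip":1},{"tx":2.74,"ty":1.83,"tz":0,"twist":0,"grip":1},{"tx":2.74,"ty":1.83,"tz":0,"twist":0,"grip":1},{"tx":0,"ty":0,"tz":0,"twist":0,"grip":1}]';python3 - <<'E'
from h import *
for n in("side","top"):
    s=cams.snapshot(n); cv2.imwrite(f"pics/{n}11.png",cv2.resize(s["frame"][120:290,180:380],None,fx=4,fy=3.5)[:,:,::-1])
E
```

```text
time: 20.32
tool_pos: [0.5289, 0.0957, 0.0969]
ee_rot: [3.14, 0.0, 1.983]
wrist_force: [-0.1, -0.7, -0.1]
width: 0.094
```

View pics/side11.png

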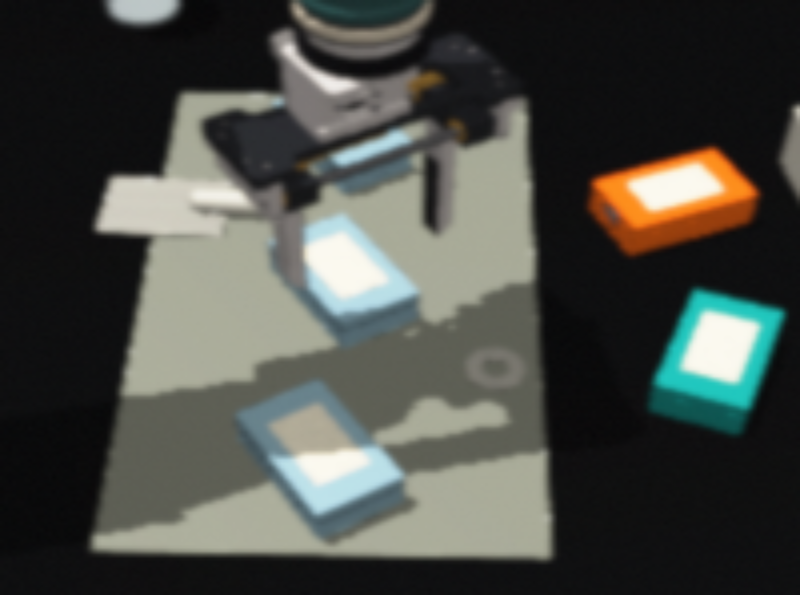

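View pics/top11.png

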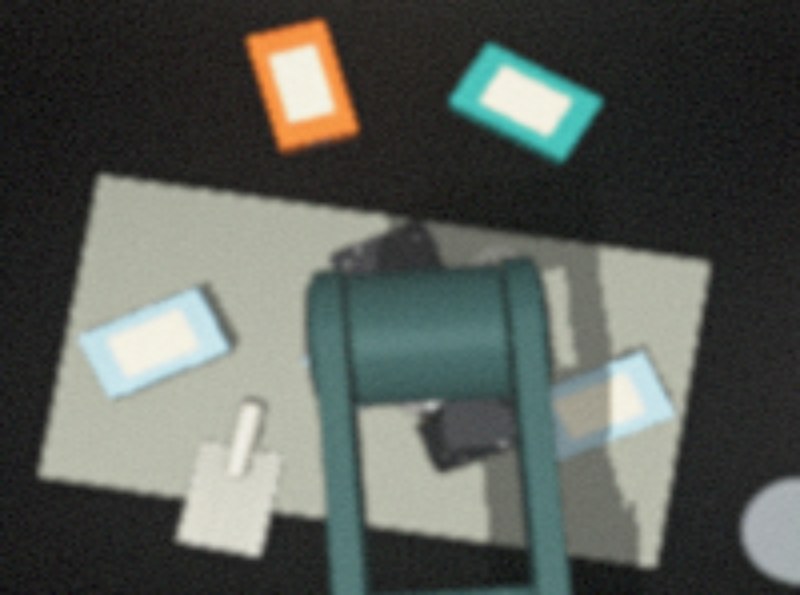

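```bash
python3 - <<'E'
from h import *
s=cams.snapshot("side")
for c in((418,293),(345,326),(345,213)):
    print(ray(s,(c[0]/4+180-.4,c[1]/3.5+120-.4),.035).round(4))
P=corners(.5107,.1345,-1.163,.003); print(P[[7,5,3]].round(4), proj(s,P)[[7,5,3]].round(1))
E
```

```text
[0.5652 0.1011 0.035 ]
[0.5133 0.075  0.035 ]
[0.5286 0.1941 0.035 ]
[[0.5581 0.1005 0.035 ]
 [0.503  0.0767 0.035 ]
 [0.5184 0.1923 0.035 ]] [[281.5 203.8]
 [261.8 212.7]
 [262.3 181.3]]
```

```bash
python3 - <<'E'
from h import *
t=cams.snapshot("top"); s=cams.snapshot("side")
T=cv2.imread("pics/top0.png")[:,:,::-1]; S=cv2.imread("pics/side0.png")[:,:,::-1]
def mask(f,c,r):
    f=f.astype(int); sat=f[...,2]-f[...,0]
    m=((sat>12)&(f[...,2]>100)).astype(np.uint8)
    k=np.zeros_like(m); cv2.circle(k,c,r,1,-1); m&=k
    n,l,st,_=cv2.connectedComponentsWithStats(m,connectivity=8); print([list(x) for x in st[1:] if x[4]>5])
    p=np.argwhere(m)[:,::-1].astype(np.int32); o=np.zeros_like(m); cv2.fillPoly(o,[cv2.convexHull(p)],1); return o>0
for n,a,b,g in(("B",(275,223),(266,199),(.515,.134)),("A",(219,217),(266,157),(.538,.3)),("C",(329,235),(260,250),(.483,-.031))):
    ms=[mask(T,a,23),mask(S,b,24 if n!="C" else 27)]
    r=fit([t,s],ms,[*g,-1.163,.003]); print(n,r.x.round(4),round(r.fun,3))
E
```

```text
[[np.int32(256), np.int32(209), np.int32(37), np.int32(31), np.int32(420)]]
[[np.int32(247), np.int32(181), np.int32(38), np.int32(38), np.int32(611)]]
B [ 0.5186  0.132  -1.1678  0.0077] 0.155
[[np.int32(200), np.int32(202), np.int32(38), np.int32(32), np.int32(432)]]
[[np.int32(248), np.int32(142), np.int32(35), np.int32(33), np.int32(513)]]
A [ 0.5386  0.3013 -1.1186  0.0095] 0.14
[[np.int32(310), np.int32(220), np.int32(38), np.int32(32), np.int32(431)]]
[[np.int32(239), np.int32(228), np.int32(42), np.int32(46), np.int32(774)]]
C [ 0.4829 -0.0328 -1.1476  0.0086] 0.155
```

```bash
python3 -m crank '[{"tx":-0.56,"ty":0.48,"tz":1,"twist":0,"grip":1},{"tx":0,"ty":0,"tz":2,"twist":0,"grip":1},{"tx":0,"ty":0,"tz":2,"twist":0,"grip":1},{"tx":0,"ty":0,"tz":1.5,"twist":0,"grip":1},{"tx":0,"ty":0,"tz":0.9,"twist":0,"grip":0.7},{"tx":0,"ty":0,"tz":0,"twist":0,"grip":0.6375},{"tx":0,"ty":0,"tz":0,"twist":0,"grip":0.6375},{"tx":0,"ty":0,"tz":0,"twist":0,"grip":0.6375}]'; python3 f.py; python3 -m crank '[{"tx":0.1,"ty":0,"tz":-0.49,"twist":0,"grip":0.6375},{"tx":0.2,"ty":0,"tz":-0.49,"twist":0,"grip":0.6375},{"tx":0.25,"ty":0,"tz":-0.49,"twist":0,"grip":0.6375},{"tx":0.28,"ty":0,"tz":-0.49,"twist":0,"grip":0.6375}]'; python3 f.py;python3 - <<'E'
from h import *
s=cams.snapshot("side"); cv2.imwrite("pics/s12.png",cv2.resize(s["frame"][130:250,200:350],None,fx=5,fy=5)[:,:,::-1])
E
```

```text
time: 21.58
tool_pos: [0.536, 0.0908, 0.0229]
ee_rot: [3.139, 0.001, 1.979]
wrist_force: [1.2, -0.3, -0.2]
width: 0.0608
[ 0.468  0.22   0.36  -0.041 -0.348 -0.034  0.603] jaw torque -0.176 [0.5361 0.0908 0.0229]
time: 22.18
tool_pos: [0.5318, 0.0984, 0.042]
ee_rot: [3.142, 0.0, 1.979]
wrist_force: [0.2, -0.9, -1.2]
width: 0.0597
[-0.046 -0.136 -0.762 -0.031 -0.071  0.03   0.6  ] jaw torque -0.057 [0.532  0.0987 0.0423]
```

View pics/s12.png

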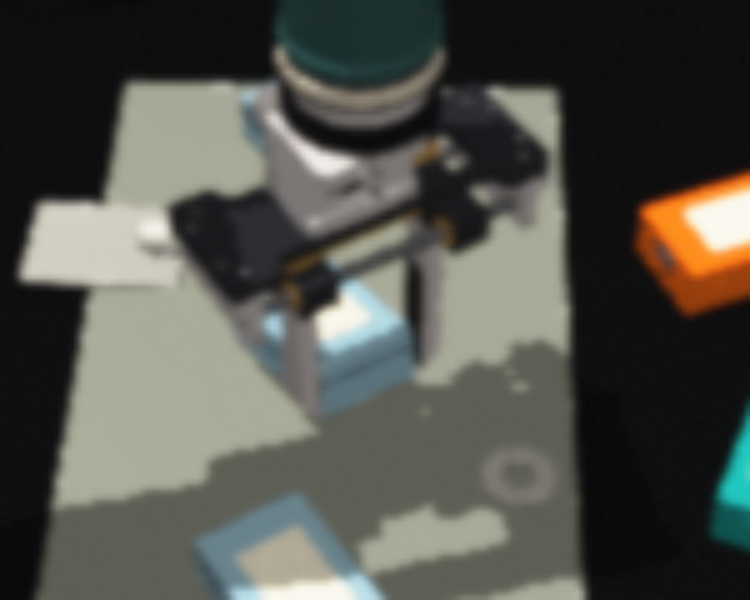

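```bash
python3 -m crank '[{"tx":0.41,"ty":0,"tz":-0.54,"twist":0,"grip":0.6375},{"tx":0.41,"ty":0,"tz":-0.54,"twist":0,"grip":0.6375},{"tx":0.41,"ty":0,"tz":-0.54,"twist":0,"grip":0.6375},{"tx":0.41,"ty":0,"tz":-0.54,"twist":0,"grip":0.6375},{"tx":0.58,"ty":0,"tz":-0.43,"twist":0,"grip":0.6375},{"tx":0.58,"ty":0,"tz":-0.43,"twist":0,"grip":0.6375},{"tx":0.58,"ty":0,"tz":-0.43,"twist":0,"grip":0.6375},{"tx":0.58,"ty":0,"tz":-0.43,"twist":0,"grip":0.6375},{"tx":0.69,"ty":0,"tz":-0.24,"twist":0,"grip":0.6375},{"tx":0.69,"ty":0,"tz":-0.24,"twist":0,"grip":0.6375},{"tx":0.69,"ty":0,"tz":-0.24,"twist":0,"grip":0.6375},{"tx":0.69,"ty":0,"tz":-0.24,"twist":0,"grip":0.6375}]'; python3 f.py; python3 - <<'E'
from h import *
s=cams.snapshot("side"); cv2.imwrite("pics/s13.png",cv2.resize(s["frame"][110:230,200:350],None,fx=5,fy=5)[:,:,::-1])
E
```

```text
time: 23.82
tool_pos: [0.5051, 0.1606, 0.0903]
ee_rot: [3.141, -0.0, 1.979]
wrist_force: [0.3, -0.5, 2.5]
width: 0.06
[ 0.498 -0.944  1.719 -0.15  -0.175 -0.025  0.599] jaw torque -0.207 [0.505  0.1611 0.0903]
```

View pics/s13.png

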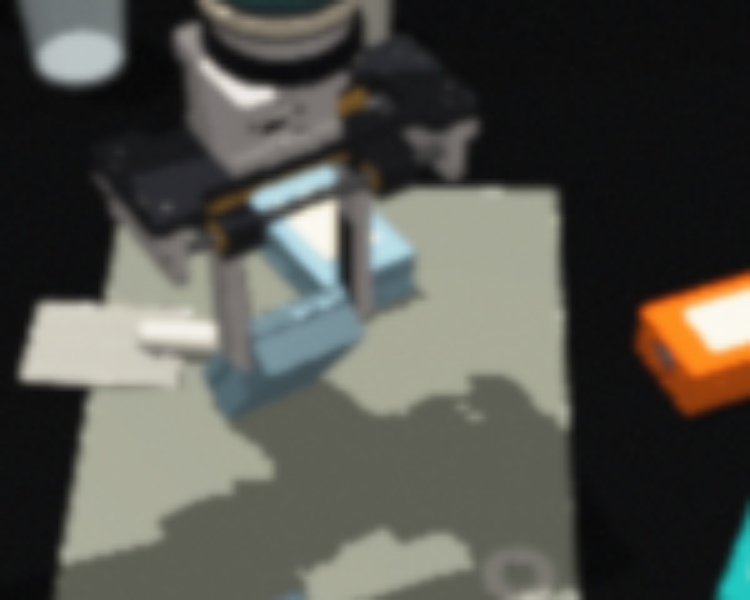

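```bash
python3 -m crank '[{"tx":0.72,"ty":0,"tz":-0.05,"twist":0,"grip":0.6375},{"tx":0.72,"ty":0,"tz":-0.05,"twist":0,"grip":0.6375},{"tx":0.72,"ty":0,"tz":0,"twist":0,"grip":0.6375},{"tx":0.3,"ty":0,"tz":0,"twist":0,"grip":0.6375}]'; python3 f.py; python3 - <<'E'
from h import *
s=cams.snapshot("side"); cv2.imwrite("pics/s14.png",cv2.resize(s["frame"][110:230,200:350],None,fx=5,fy=5)[:,:,::-1])
E
```

```text
time: 24.48
tool_pos: [0.4953, 0.1834, 0.0911]
ee_rot: [3.141, -0.0, 1.98]
wrist_force: [0.2, 0.3, 3.3]
width: 0.0599
[ 1.024  0.064  3.142  0.054 -0.314 -0.018  0.599] jaw torque -0.075 [0.4953 0.1832 0.091 ]
```

View pics/s14.png

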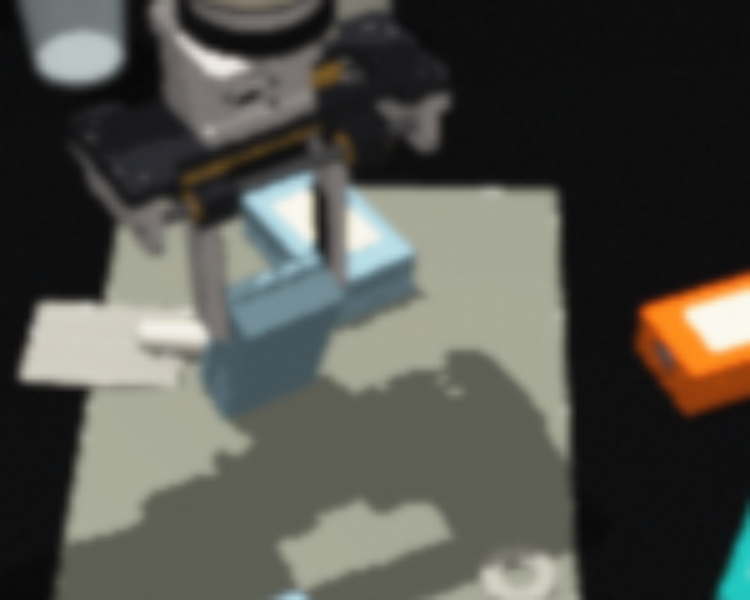

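B's underside at crop (275,360) is plain as well. I'll lay B back.

```bash
python3 -m crank '[{"tx":-0.3,"ty":0,"tz":0,"twist":0,"grip":0.6375},{"tx":-0.72,"ty":0,"tz":0,"twist":0,"grip":0.6375},{"tx":-0.72,"ty":0,"tz":0.05,"twist":0,"grip":0.6375},{"tx":-0.72,"ty":0,"tz":0.05,"twist":0,"grip":0.6375},{"tx":-0.69,"ty":0,"tz":0.24,"twist":0,"grip":0.6375},{"tx":-0.69,"ty":0,"tz":0.24,"twist":0,"grip":0.6375},{"tx":-0.69,"ty":0,"tz":0.24,"twist":0,"grip":0.6375},{"tx":-0.69,"ty":0,"tz":0.24,"twist":0,"grip":0.6375},{"tx":-0.58,"ty":0,"tz":0.43,"twist":0,"grip":0.6375},{"tx":-0.58,"ty":0,"tz":0.43,"twist":0,"grip":0.6375},{"tx":-0.58,"ty":0,"tz":0.43,"twist":0,"grip":0.6375},{"tx":-0.58,"ty":0,"tz":0.43,"twist":0,"grip":0.6375}]'; python3 -m crank '[{"tx":-0.41,"ty":0,"tz":0.54,"twist":0,"grip":0.6375},{"tx":-0.41,"ty":0,"tz":0.54,"twist":0,"grip":0.6375},{"tx":-0.41,"ty":0,"tz":0.54,"twist":0,"grip":0.6375},{"tx":-0.41,"ty":0,"tz":0.54,"twist":0,"grip":0.6375},{"tx":-0.28,"ty":0,"tz":0.49,"twist":0,"grip":0.6375},{"tx":-0.25,"ty":0,"tz":0.49,"twist":0,"grip":0.6375},{"tx":-0.2,"ty":0,"tz":0.45,"twist":0,"grip":0.6375},{"tx":-0.1,"ty":0,"tz":0.35,"twist":0,"grip":0.6375},{"tx":0,"ty":0,"tz":0.2,"twist":0,"grip":0.6375},{"tx":0,"ty":0,"tz":0,"twist":0,"grip":0.6375}]'; python3 f.py; python3 - <<'E'
from h import *
s=cams.snapshot("side"); cv2.imwrite("pics/s15.png",cv2.resize(s["frame"][130:250,200:350],None,fx=5,fy=5)[:,:,::-1])
E
```

```text
time: 26.12
tool_pos: [0.5254, 0.1133, 0.0627]
ee_rot: [-3.141, -0.0, 1.979]
wrist_force: [-0.3, 0.4, -1.8]
width: 0.0602
time: 27.38
tool_pos: [0.5353, 0.0903, 0.0221]
ee_rot: [3.141, 0.001, 1.979]
wrist_force: [-1.9, -1.9, 2.9]
width: 0.0601
[-1.952 -2.01   3.272 -0.385  0.287  0.015  0.597] jaw torque -0.239 [0.5353 0.0903 0.0221]
```

View pics/s15.png

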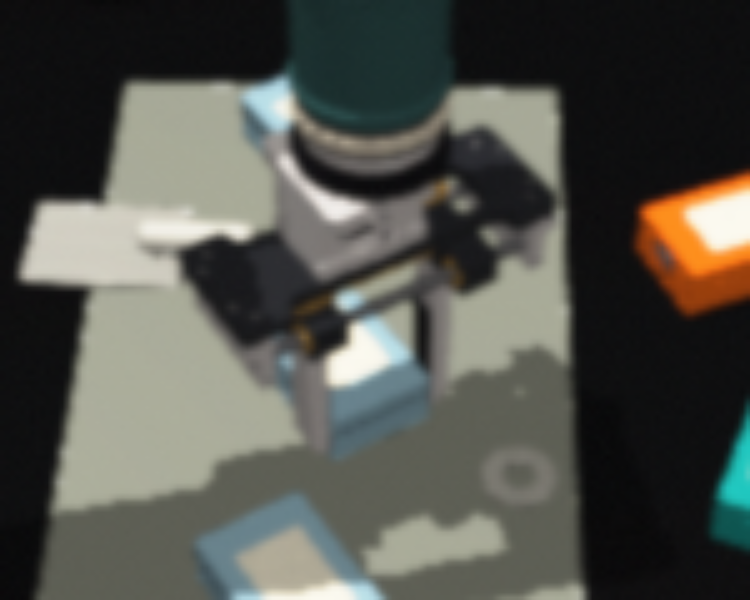

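```bash
python3 -m crank '[{"tx":0,"ty":0,"tz":0,"twist":0,"grip":0.7},{"tx":0,"ty":0,"tz":0,"twist":0,"grip":1},{"tx":0,"ty":0,"tz":-1.5,"twist":0,"grip":1},{"tx":0,"ty":0,"tz":-3,"twist":0,"grip":1},{"tx":0,"ty":0,"tz":-3,"twist":0,"grip":1},{"tx":2.98,"ty":1.75,"tz":0,"twist":0,"grip":1},{"tx":2.98,"ty":1.75,"tz":0,"twist":0,"grip":1},{"tx":2.98,"ty":1.75,"tz":0,"twist":0,"grip":1},{"tx":2.98,"ty":1.75,"tz":0,"twist":0,"grip":1},{"tx":2.98,"ty":1.75,"tz":0,"twist":-1,"grip":1},{"tx":0,"ty":0,"tz":0,"twist":0,"grip":1}]';python3 - <<'E'
from h import *
s=cams.snapshot("side"); cv2.imwrite(f"pics/s16.png",cv2.resize(s["frame"][90:250,180:380],None,fx=4,fy=3.5)[:,:,::-1])
P=corners(.5386,.301,-1.145,.003); print(proj(s,P)[[7,5,3]].round(1))
E
```

```text
time: 28.9
tool_pos: [0.5564, 0.2645, 0.0976]
ee_rot: [3.14, -0.0, 2.0]
wrist_force: [0.5, 0.4, 0.3]
width: 0.094
[[282.3 161.2]
 [264.8 168.6]
 [264.4 142.9]]
```

View pics/s16.png

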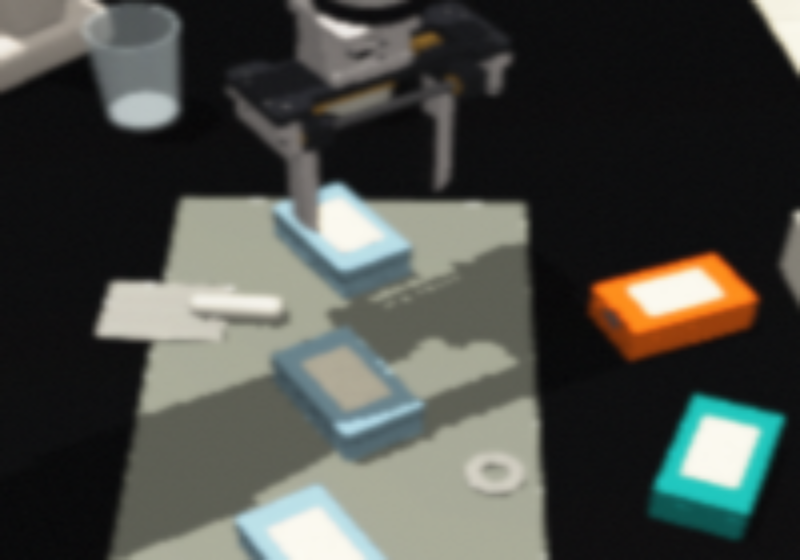

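```bash
python3 - <<'E'
from h import *
s=cams.snapshot("side"); tip=ray(s,(250.9,177),.008); print(tip)
for h in(.0595,.05): print(np.array([.5564,.2618])-h*np.array([.911,.413]))
E
```

```text
[0.49070585 0.24250538 0.008     ]
[0.5021955 0.2372265]
[0.51085 0.24115]
```

```bash
python3 -m crank '[{"tx":-0.2,"ty":-0.1,"tz":1,"twist":0,"grip":0.8},{"tx":0,"ty":0,"tz":2,"twist":0,"grip":0.8},{"tx":0,"ty":0,"tz":2,"twist":0,"grip":0.8},{"tx":0,"ty":0,"tz":1.5,"twist":0,"grip":0.8},{"tx":0,"ty":0,"tz":1.0,"twist":0,"grip":0.7},{"tx":0,"ty":0,"tz":0,"twist":0,"grip":0.6375},{"tx":0,"ty":0,"tz":0,"twist":0,"grip":0.6375},{"tx":0,"ty":0,"tz":0,"twist":0,"grip":0.6375}]'; python3 f.py; python3 -m crank '[{"tx":0.1,"ty":0,"tz":-0.49,"twist":0,"grip":0.6375},{"tx":0.2,"ty":0,"tz":-0.49,"twist":0,"grip":0.6375},{"tx":0.25,"ty":0,"tz":-0.49,"twist":0,"grip":0.6375},{"tx":0.28,"ty":0,"tz":-0.49,"twist":0,"grip":0.6375}]'; python3 f.py;python3 - <<'E'
from h import *
s=cams.snapshot("side"); cv2.imwrite("pics/s17.png",cv2.resize(s["frame"][90:210,200:350],None,fx=5,fy=5)[:,:,::-1])
E
```

```text
time: 30.0
tool_pos: [0.5565, 0.2601, 0.0223]
ee_rot: [3.141, 0.0, 1.997]
wrist_force: [0.3, -0.4, -1.6]
width: 0.0601
[ 0.063 -0.164 -1.455 -0.091 -0.146 -0.01   0.601] jaw torque -0.141 [0.5565 0.2601 0.0222]
time: 30.6
tool_pos: [0.5528, 0.2677, 0.042]
ee_rot: [3.141, 0.0, 1.997]
wrist_force: [1.0, -0.9, -0.5]
width: 0.0598
[-0.171  0.64  -0.368 -0.021 -0.102 -0.03   0.6  ] jaw torque -0.059 [0.553  0.2681 0.0424]
```

View pics/s17.png

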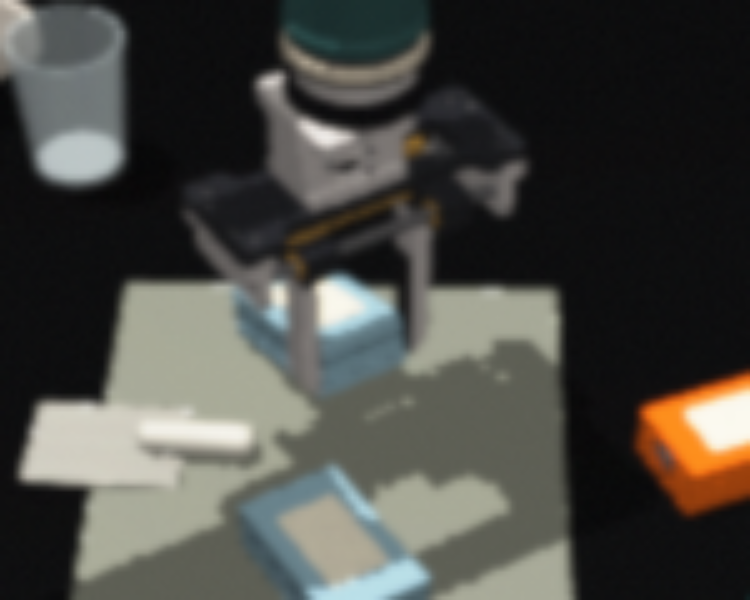

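Box A is tilting, with no contact on the spatula. I'll continue the arc up.

```bash
python3 -m crank '[{"tx":0.41,"ty":0,"tz":-0.54,"twist":0,"grip":0.6375},{"tx":0.41,"ty":0,"tz":-0.54,"twist":0,"grip":0.6375},{"tx":0.41,"ty":0,"tz":-0.54,"twist":0,"grip":0.6375},{"tx":0.41,"ty":0,"tz":-0.54,"twist":0,"grip":0.6375},{"tx":0.58,"ty":0,"tz":-0.43,"twist":0,"grip":0.6375},{"tx":0.58,"ty":0,"tz":-0.43,"twist":0,"grip":0.6375},{"tx":0.58,"ty":0,"tz":-0.43,"twist":0,"grip":0.6375},{"tx":0.58,"ty":0,"tz":-0.43,"twist":0,"grip":0.6375},{"tx":0.69,"ty":0,"tz":-0.24,"twist":0,"grip":0.6375},{"tx":0.69,"ty":0,"tz":-0.24,"twist":0,"grip":0.6375},{"tx":0.69,"ty":0,"tz":-0.24,"twist":0,"grip":0.6375},{"tx":0.69,"ty":0,"tz":-0.24,"twist":0,"grip":0.6375}]'; python3 -m crank '[{"tx":0.72,"ty":0,"tz":-0.05,"twist":0,"grip":0.6375},{"tx":0.72,"ty":0,"tz":-0.05,"twist":0,"grip":0.6375},{"tx":0.72,"ty":0,"tz":0,"twist":0,"grip":0.6375},{"tx":0.4,"ty":0,"tz":0,"twist":0,"grip":0.6375}]'; python3 f.py; python3 - <<'E'
from h import *
s=cams.snapshot("side"); cv2.imwrite("pics/s18.png",cv2.resize(s["frame"][90:210,200:350],None,fx=5,fy=5)[:,:,::-1])
E
```

```text
time: 32.25
tool_pos: [0.5251, 0.3292, 0.0903]
ee_rot: [3.141, 0.0, 1.997]
wrist_force: [0.4, -0.3, 2.3]
width: 0.0596
time: 32.75
tool_pos: [0.5143, 0.3528, 0.0908]
ee_rot: [3.141, -0.0, 1.997]
wrist_force: [0.3, 0.0, 2.5]
width: 0.0602
[ 0.731  0.01   2.341  0.038 -0.29   0.019  0.601] jaw torque -0.081 [0.5143 0.3529 0.0907]
```

View pics/s18.png

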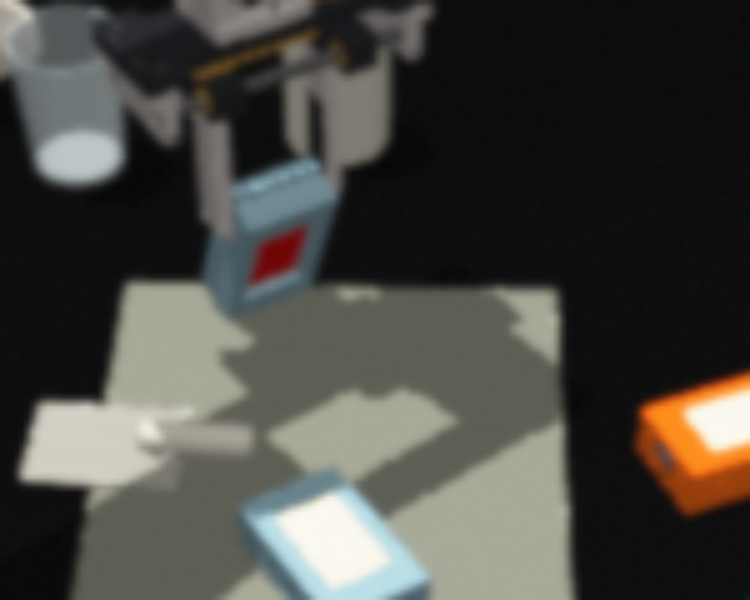

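The recessed red panel shows at crop (278,255), so box A is the marked one. I'll bring it upright, grip firmly, lift and carry it.

```bash
python3 -m crank '[{"tx":0.5,"ty":0,"tz":0,"twist":0,"grip":0.6375},{"tx":0.5,"ty":0,"tz":0.05,"twist":0,"grip":0.6375},{"tx":0.5,"ty":0,"tz":0.1,"twist":0,"grip":0.6375},{"tx":0,"ty":0,"tz":0,"twist":0,"grip":0.6},{"tx":0,"ty":0,"tz":0,"twist":0,"grip":0.6},{"tx":0,"ty":0,"tz":-0.7,"twist":0,"grip":0.6},{"tx":0,"ty":0,"tz":-1.4,"twist":0,"grip":0.6},{"tx":0,"ty":0,"tz":-1.4,"twist":0,"grip":0.6},{"tx":0,"ty":0,"tz":-1.4,"twist":0,"grip":0.6},{"tx":0,"ty":0,"tz":-1.4,"twist":0,"grip":0.6},{"tx":0,"ty":0,"tz":-0.7,"twist":0,"grip":0.6}]'; python3 f.py; python3 - <<'E'
from h import *
s=cams.snapshot("side"); cv2.imwrite("pics/s19.png",cv2.resize(s["frame"][60:180,200:350],None,fx=5,fy=5)[:,:,::-1])
E
```

```text
time: 34.28
tool_pos: [0.5087, 0.366, 0.161]
ee_rot: [3.139, -0.0, 1.997]
wrist_force: [-0.8, -0.9, -1.8]
width: 0.0595
[-0.173  0.251 -1.887  0.01  -0.133 -0.014  0.599] jaw torque -0.043 [0.5087 0.366  0.1607]
```

View pics/s19.png

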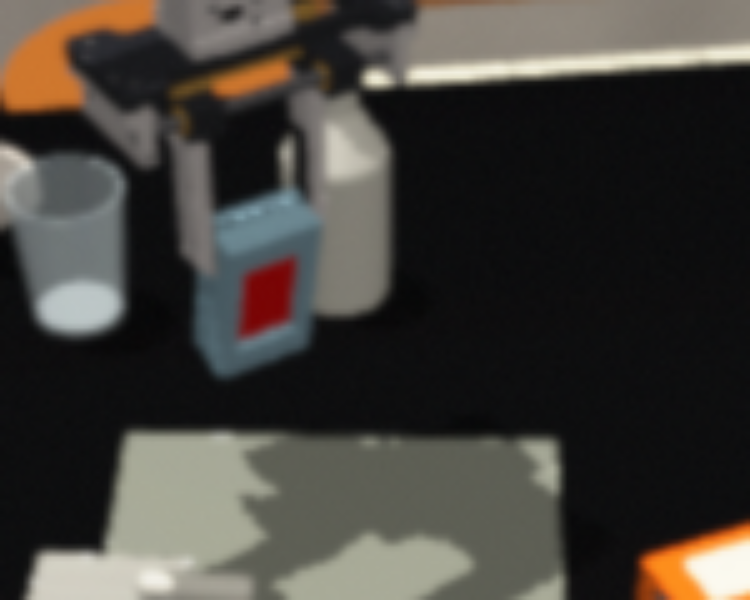

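The box hangs upright in a firm grip, with the panel at crop (268,300). Carrying it to the tray.

```bash
python3 -m crank '[{"tx":-2.3,"ty":-1.0,"tz":0,"twist":0,"grip":0.6},{"tx":-4.63,"ty":-2.06,"tz":0,"twist":0,"grip":0.6},{"tx":-4.63,"ty":-2.06,"tz":0,"twist":0,"grip":0.6},{"tx":-4.63,"ty":-2.06,"tz":0,"twist":0,"grip":0.6},{"tx":-4.63,"ty":-2.06,"tz":0,"twist":0,"grip":0.6},{"tx":-4.63,"ty":-2.06,"tz":0,"twist":0,"grip":0.6},{"tx":-4.63,"ty":-2.06,"tz":0,"twist":0,"grip":0.6},{"tx":-4.63,"ty":-2.06,"tz":0,"twist":0,"grip":0.6},{"tx":-4.63,"ty":-2.06,"tz":0,"twist":0,"grip":0.6},{"tx":-4.63,"ty":-2.06,"tz":0,"twist":0,"grip":0.6},{"tx":-4.63,"ty":-2.06,"tz":0,"twist":0,"grip":0.6},{"tx":-4.63,"ty":-2.06,"tz":0,"twist":0,"grip":0.6}]'; python3 -m crank '[{"tx":-4.63,"ty":-2.06,"tz":0,"twist":0,"grip":0.6},{"tx":-4.63,"ty":-2.06,"tz":0,"twist":0,"grip":0.6},{"tx":-4.63,"ty":-2.06,"tz":0,"twist":0,"grip":0.6},{"tx":-2.3,"ty":-1.06,"tz":0,"twist":0,"grip":0.6},{"tx":0,"ty":0,"tz":0,"twist":7.2,"grip":0.6},{"tx":0,"ty":0,"tz":0,"twist":7.2,"grip":0.6},{"tx":0,"ty":0,"tz":0,"twist":0,"grip":0.6}]'; python3 f.py; python3 - <<'E'
from h import *
for n,r in(("side",(slice(260,420),slice(160,380))),("top",(slice(130,290),slice(330,530)))):
    s=cams.snapshot(n); cv2.imwrite(f"pics/{n}20.png",cv2.resize(s["frame"][r],None,fx=3.6,fy=3.6)[:,:,::-1])
E
```

```text
time: 35.92
tool_pos: [0.512, -0.2182, 0.1585]
ee_rot: [-3.141, -0.001, 1.997]
wrist_force: [0.7, 0.2, -0.6]
width: 0.0599
time: 36.8
tool_pos: [0.5132, -0.394, 0.1582]
ee_rot: [-3.14, -0.001, 1.747]
wrist_force: [-0.1, 0.1, -1.9]
width: 0.0599
[-1.70e-01  3.28e-01 -1.65e+00 -2.10e-02 -5.80e-02 -1.00e-03  6.00e-01] jaw torque -0.042 [ 0.5134 -0.3939  0.1586]
```

View pics/side20.png

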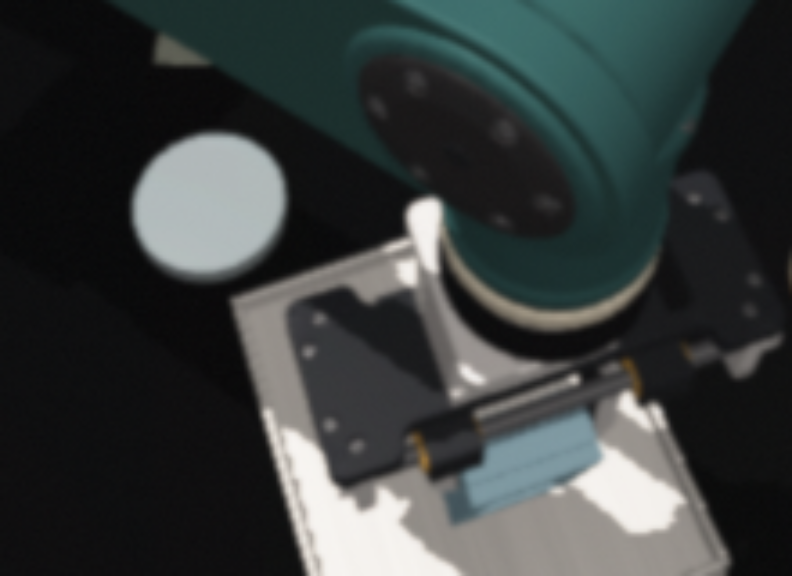

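View pics/top20.png

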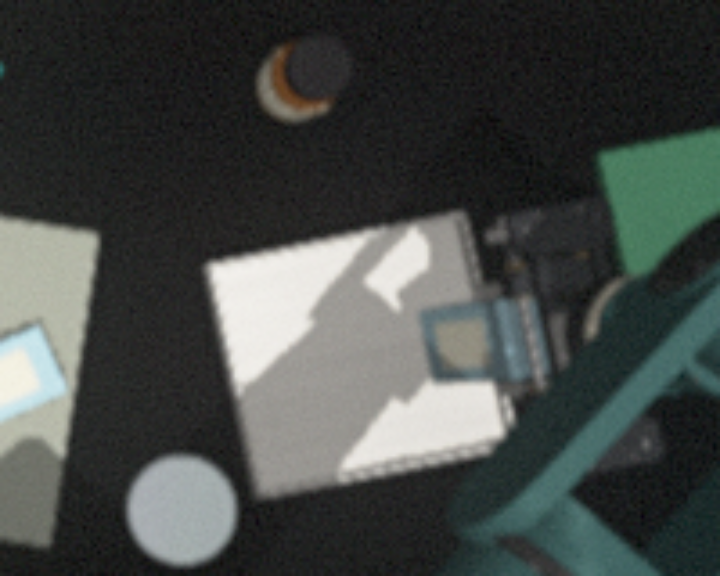

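```bash
python3 -m crank '[{"tx":-0.75,"ty":0,"tz":1,"twist":0,"grip":0.6},{"tx":-0.75,"ty":0,"tz":1.5,"twist":0,"grip":0.6},{"tx":0,"ty":0,"tz":1.5,"twist":0,"grip":0.6},{"tx":0,"ty":0,"tz":1.3,"twist":0,"grip":0.6},{"tx":0,"ty":0,"tz":0.7,"twist":0,"grip":0.6},{"tx":0,"ty":0,"tz":0.3,"twist":0,"grip":0.6},{"tx":0,"ty":0,"tz":0.1,"twist":0,"grip":0.6},{"tx":0,"ty":0,"tz":0,"twist":0,"grip":0.6}]'; python3 f.py; python3 -m crank '[{"tx":0,"ty":0,"tz":0.15,"twist":0,"grip":0.6},{"tx":0,"ty":0,"tz":0.1,"twist":0,"grip":0.6}]'; python3 f.py
```

```text
time: 38.0
tool_pos: [0.5165, -0.4091, 0.096]
ee_rot: [3.141, 0.001, 1.745]
wrist_force: [0.5, 0.7, -1.3]
width: 0.06
[-0.729  0.275 -1.15  -0.065 -0.086 -0.006  0.598] jaw torque -0.094 [ 0.5165 -0.4091  0.096 ]
time: 38.35
tool_pos: [0.5162, -0.4089, 0.0928]
ee_rot: [3.142, 0.0, 1.745]
wrist_force: [-1.4, -0.4, -1.9]
width: 0.0595
[ 5.370e-01 -1.600e-02 -1.809e+00 -4.100e-02 -1.250e-01  1.000e-03
  5.940e-01] jaw torque -0.087 [ 0.5161 -0.4089  0.0926]
```

```bash
python3 -m crank '[{"tx":0,"ty":0,"tz":0.1,"twist":0,"grip":0.6},{"tx":0,"ty":0,"tz":0.1,"twist":0,"grip":0.6}]'; python3 f.py; python3 -m crank '[{"tx":0,"ty":0,"tz":0.1,"twist":0,"grip":0.6},{"tx":0,"ty":0,"tz":0.1,"twist":0,"grip":0.6}]'; python3 f.py;python3 - <<'E'
from h import *
for n,r in(("side",(slice(260,420),slice(160,380))),("top",(slice(130,290),slice(330,530)))):
    s=cams.snapshot(n); cv2.imwrite(f"pics/{n}21.png",cv2.resize(s["frame"][r],None,fx=3.6,fy=3.6)[:,:,::-1])
E
```

```text
time: 38.7
tool_pos: [0.5162, -0.4089, 0.0907]
ee_rot: [3.142, 0.0, 1.745]
wrist_force: [0.1, -0.2, -0.7]
width: 0.0598
[-0.154  0.01  -1.928 -0.025 -0.114 -0.007  0.599] jaw torque -0.068 [ 0.5161 -0.4089  0.0906]
time: 39.05
tool_pos: [0.5162, -0.4091, 0.0904]
ee_rot: [3.141, 0.001, 1.745]
wrist_force: [-2.0, 2.5, 6.2]
width: 0.0595
[-1.751  1.015  4.489  0.355  0.378  0.017  0.598] jaw torque 0.476 [ 0.5162 -0.4091  0.0904]
```

View pics/top21.png

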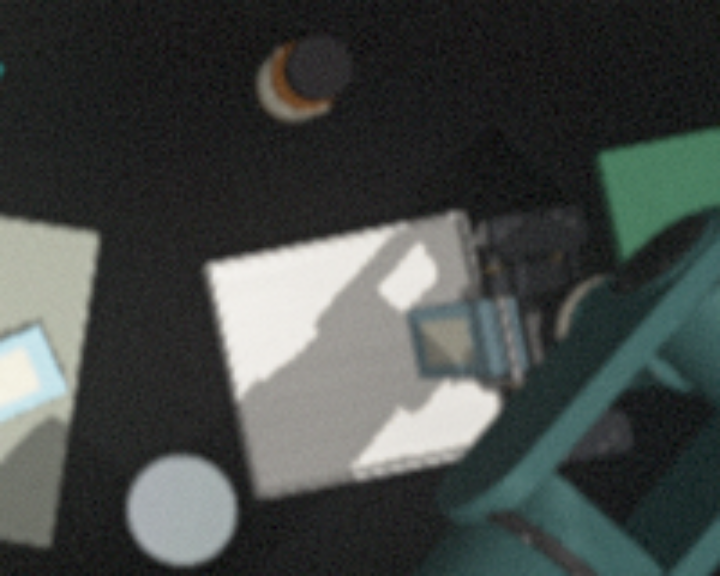

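```bash
python3 -m crank '[{"tx":0,"ty":0,"tz":0,"twist":0,"grip":0.6375},{"tx":0,"ty":0,"tz":0,"twist":0,"grip":0.6375},{"tx":0.3,"ty":0,"tz":0,"twist":0,"grip":0.6375},{"tx":0.4,"ty":0,"tz":0.05,"twist":0,"grip":0.6375},{"tx":0.4,"ty":0,"tz":0.1,"twist":0,"grip":0.6375},{"tx":0.3,"ty":0,"tz":0.1,"twist":0,"grip":0.6375},{"tx":0,"ty":0,"tz":0,"twist":0,"grip":0.6375}]'; python3 f.py;python3 - <<'E'
from h import *
for n,r in(("side",(slice(260,420),slice(160,380))),("top",(slice(170,270),slice(400,500)))):
    s=cams.snapshot(n); k=3.6 if n=="side" else 6; cv2.imwrite(f"pics/{n}22.png",cv2.resize(s["frame"][r],None,fx=k,fy=k)[:,:,::-1])
o=get_obs(); tp=o["tool_pos"]; X=np.array([-.174,.985,0]); W=np.array([.985,.174,0])
# vertical model: grip .0275 from underside
for phi in(1.4,1.5,1.57,1.64):
  P=[]
  # lid face corners: body coords rel grip: along box axis a (up), lid normal n
  a=np.array([0,0,1])*np.sin(phi)+(-X)*np.cos(phi); n=X*np.sin(phi)+np.array([0,0,1])*np.cos(phi)
  g=tp+[0,0,.008]
  for al in(.007,-.093):
    for w in(-.03,.03): P.append(g+a*al+n*.0045+W*w)
  print(phi,((proj(s,P)-[400,170])*6).round(0).tolist(), np.round(P[2][2],4))
E
```

```text
time: 40.12
tool_pos: [0.5137, -0.3943, 0.0858]
ee_rot: [-3.141, -0.001, 1.746]
wrist_force: [-0.7, 0.4, 2.7]
width: 0.0599
[-0.572  1.423  2.249  0.174  0.005 -0.028  0.599] jaw torque 0.162 [ 0.5137 -0.3947  0.0858]
1.4 [[368.0, 388.0], [342.0, 262.0], [255.0, 392.0], [231.0, 276.0]] 0.003
1.5 [[366.0, 388.0], [340.0, 263.0], [271.0, 389.0], [248.0, 273.0]] 0.0014
1.57 [[365.0, 388.0], [339.0, 263.0], [284.0, 387.0], [260.0, 271.0]] 0.0009
1.64 [[363.0, 388.0], [338.0, 263.0], [296.0, 384.0], [273.0, 269.0]] 0.0008
```

View pics/top22.png

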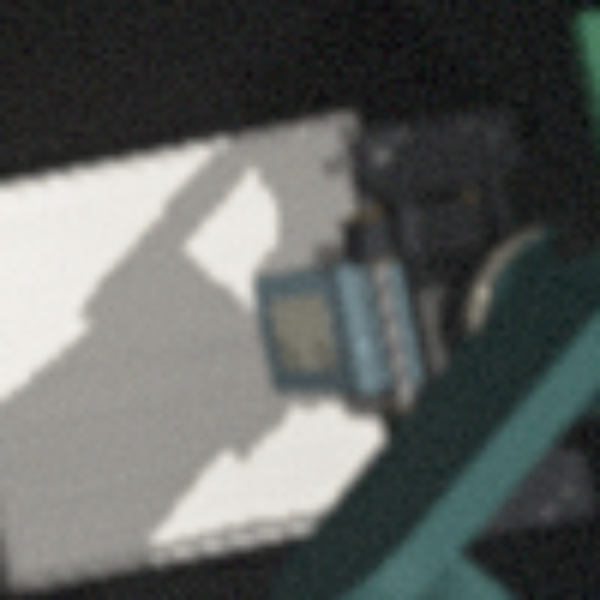

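View pics/side22.png

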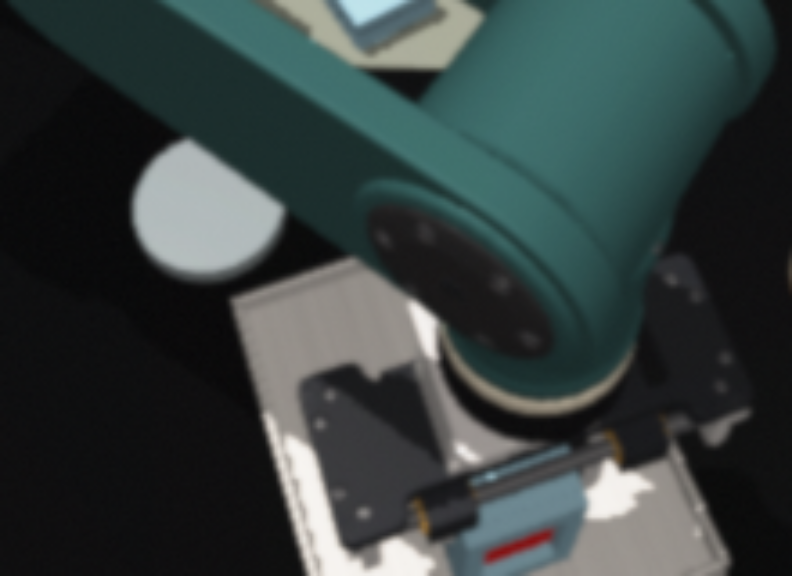

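The lid's width and corners match the vertical model (φ≈1.56) and the red panel faces -y, so the box stands square in the tray. I'll release, shift toward the underside side and regrip.

```bash
python3 -m crank '[{"tx":0,"ty":0,"tz":0,"twist":0,"grip":0.66},{"tx":0,"ty":0,"tz":0,"twist":0,"grip":0.8},{"tx":0,"ty":0,"tz":0,"twist":0,"grip":0.8}]'; python3 f.py;python3 - <<'E'
from h import *
for n,r in(("side",(slice(300,420),slice(200,380))),("top",(slice(170,270),slice(400,500)))):
    s=cams.snapshot(n); k=4 if n=="side" else 6; cv2.imwrite(f"pics/{n}23.png",cv2.resize(s["frame"][r],None,fx=k,fy=k)[:,:,::-1])
E
```

```text
time: 40.7
tool_pos: [0.5137, -0.3952, 0.086]
ee_rot: [-3.141, -0.0, 1.745]
wrist_force: [0.1, -0.9, 1.1]
width: 0.0746
[ 0.417  0.42  -0.021 -0.001 -0.095 -0.062  0.75 ] jaw torque -0.038 [ 0.5137 -0.3952  0.0862]
```

View pics/top23.png

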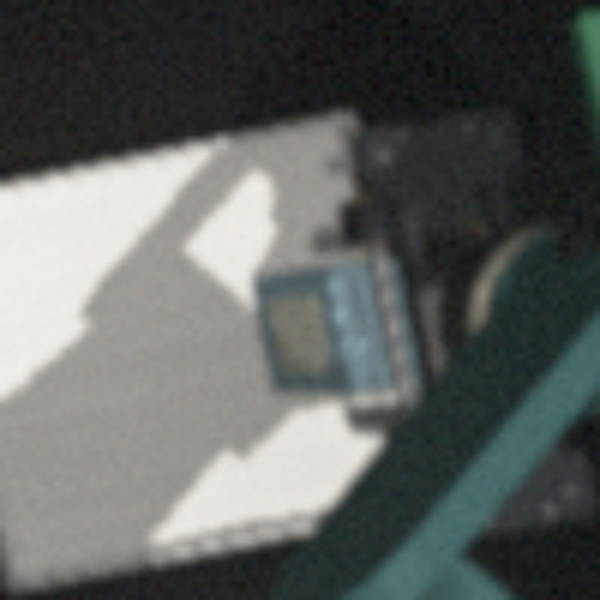

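View pics/side23.png

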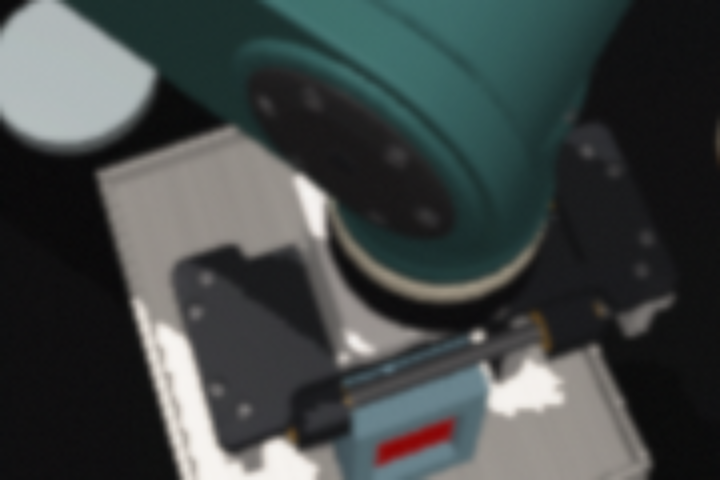

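```bash
python3 - <<'E'
from h import *
s=cams.snapshot("top"); X=np.array([-.174,.985]);W=np.array([.985,.174]); tp=get_obs()["tool_pos"][:2]; T=np.array([.504,-.341])
for c,z in(((258,280),.004),((280,388),.004),((325,268),.104),((350,390),.104)):
    p=ray(s,(c[0]/6+400-.4,c[1]/6+170-.4),z)[:2]; print(p.round(4),"rel tool s,w",((p-tp)@X).round(4),((p-tp)@W).round(4),"rel tray s",((p-T)@X).round(4))
for c in((328,500),):pass
E
```

```text
[ 0.5391 -0.3817] rel tool s,w 0.0089 0.0273 rel tray s -0.0462
[ 0.484  -0.3914] rel tool s,w 0.0089 -0.0286 rel tray s -0.0462
[ 0.5411 -0.3763] rel tool s,w 0.0139 0.0303 rel tray s -0.0412
[ 0.4838 -0.3864] rel tool s,w 0.0139 -0.028 rel tray s -0.0412
```

```bash
python3 -m crank '[{"tx":-0.5,"ty":0,"tz":0,"twist":0,"grip":0.8},{"tx":-0.6,"ty":0,"tz":0,"twist":0,"grip":0.8},{"tx":0,"ty":0,"tz":0,"twist":0,"grip":0.7},{"tx":0,"ty":0,"tz":0,"twist":0,"grip":0.66},{"tx":0,"ty":0,"tz":0,"twist":0,"grip":0.6375},{"tx":0,"ty":0,"tz":0,"twist":0,"grip":0.6375}]'; python3 f.py; python3 -m crank '[{"tx":0.57,"ty":0,"tz":-0.07,"twist":0,"grip":0.6375},{"tx":0.57,"ty":0,"tz":-0.07,"twist":0,"grip":0.6375},{"tx":0.57,"ty":0,"tz":-0.06,"twist":0,"grip":0.6375},{"tx":0.57,"ty":0,"tz":-0.06,"twist":0,"grip":0.6375}]'; python3 f.py;python3 - <<'E'
from h import *
for n,r in(("side",(slice(300,420),slice(200,380))),("top",(slice(170,270),slice(400,500)))):
    s=cams.snapshot(n); k=4 if n=="side" else 6; cv2.imwrite(f"pics/{n}24.png",cv2.resize(s["frame"][r],None,fx=k,fy=k)[:,:,::-1])
E
```

```text
time: 41.7
tool_pos: [0.5157, -0.4059, 0.0863]
ee_rot: [3.142, 0.0, 1.745]
wrist_force: [-0.5, -1.1, -1.0]
width: 0.0598
[ 0.068 -0.193  0.463 -0.021 -0.079 -0.031  0.603] jaw torque -0.051 [ 0.5157 -0.4059  0.0863]
time: 42.3
tool_pos: [0.5116, -0.3829, 0.0889]
ee_rot: [3.142, -0.0, 1.745]
wrist_force: [-0.1, 0.0, 0.1]
width: 0.0598
[-0.026  0.835  1.318  0.042 -0.022 -0.003  0.599] jaw torque 0.03 [ 0.5116 -0.3825  0.0889]
```

View pics/top24.png

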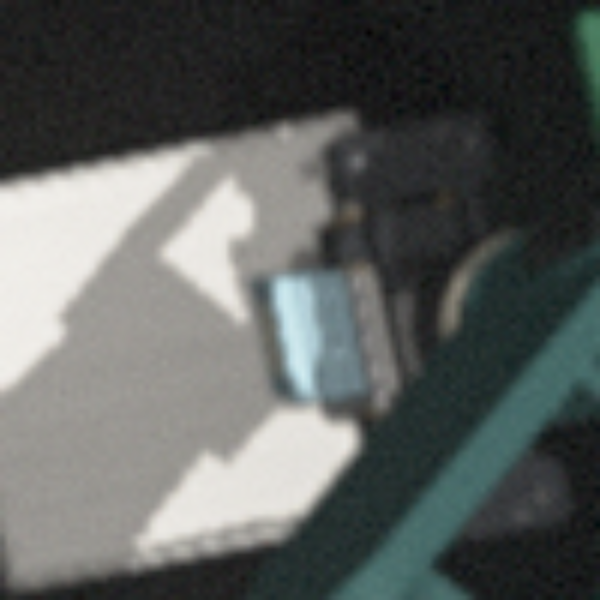

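View pics/side24.png

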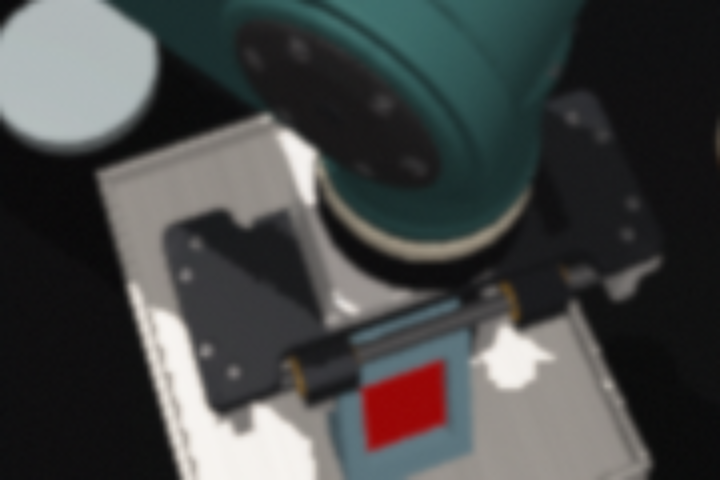

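The box is tilting toward lid-down, and the red panel is opening up to the camera at crop (405,405). I'll continue the arc.

```bash
python3 -m crank '[{"tx":0.57,"ty":0,"tz":0.07,"twist":0,"grip":0.6375},{"tx":0.57,"ty":0,"tz":0.07,"twist":0,"grip":0.6375},{"tx":0.57,"ty":0,"tz":0.08,"twist":0,"grip":0.6375},{"tx":0.57,"ty":0,"tz":0.09,"twist":0,"grip":0.6375},{"tx":0.54,"ty":0,"tz":0.2,"twist":0,"grip":0.6375},{"tx":0.54,"ty":0,"tz":0.21,"twist":0,"grip":0.6375},{"tx":0.54,"ty":0,"tz":0.23,"twist":0,"grip":0.6375},{"tx":0.53,"ty":0,"tz":0.24,"twist":0,"grip":0.6375}]'; python3 f.py;  python3 -m crank '[{"tx":0.47,"ty":0,"tz":0.33,"twist":0,"grip":0.6375},{"tx":0.47,"ty":0,"tz":0.34,"twist":0,"grip":0.6375},{"tx":0.46,"ty":0,"tz":0.35,"twist":0,"grip":0.6375},{"tx":0.46,"ty":0,"tz":0.35,"twist":0,"grip":0.6375}]'; python3 f.py;python3 - <<'E'
from h import *
s=cams.snapshot("side"); cv2.imwrite(f"pics/side25.png",cv2.resize(s["frame"][280:420,200:380],None,fx=4,fy=4)[:,:,::-1])
E
```

```text
time: 43.5
tool_pos: [0.5039, -0.3395, 0.0766]
ee_rot: [-3.141, -0.0, 1.745]
wrist_force: [0.9, 0.0, -0.4]
width: 0.0602
[ 0.479  0.201 -0.474  0.009 -0.159 -0.026  0.601] jaw torque -0.054 [ 0.5037 -0.3389  0.0763]
time: 44.1
tool_pos: [0.5006, -0.3214, 0.0628]
ee_rot: [-3.141, 0.0, 1.745]
wrist_force: [0.3, 0.7, -0.8]
width: 0.0602
[ 0.028  0.531 -1.426  0.    -0.144  0.027  0.6  ] jaw torque -0.057 [ 0.5004 -0.3207  0.0625]
```

View pics/side25.png

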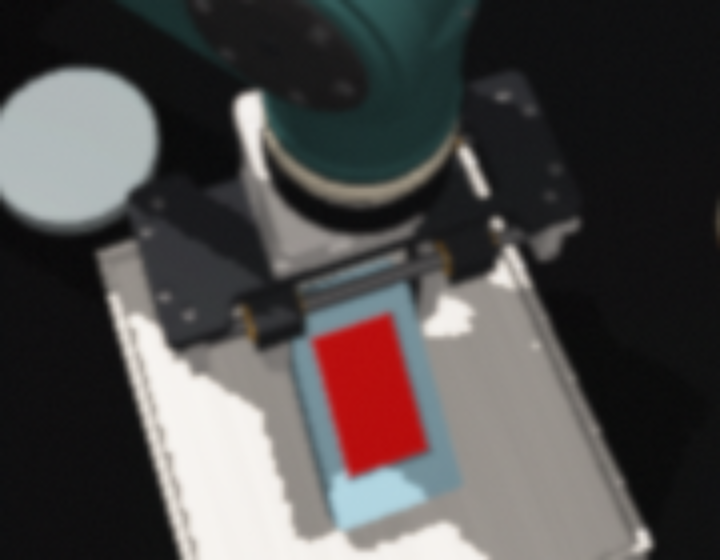

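```bash
python3 -m crank '[{"tx":0.37,"ty":0,"tz":0.44,"twist":0,"grip":0.6375},{"tx":0.37,"ty":0,"tz":0.44,"twist":0,"grip":0.6375},{"tx":0.36,"ty":0,"tz":0.45,"twist":0,"grip":0.6375},{"tx":0.36,"ty":0,"tz":0.45,"twist":0,"grip":0.6375},{"tx":0.22,"ty":0,"tz":0.41,"twist":0,"grip":0.6375},{"tx":0.22,"ty":0,"tz":0.41,"twist":0,"grip":0.6375},{"tx":0.21,"ty":0,"tz":0.4,"twist":0,"grip":0.6375},{"tx":0.15,"ty":0,"tz":0.38,"twist":0,"grip":0.6375},{"tx":0.13,"ty":0,"tz":0.35,"twist":0,"grip":0.6375},{"tx":0.1,"ty":0,"tz":0.3,"twist":0,"grip":0.6375},{"tx":0.06,"ty":0,"tz":0.25,"twist":0,"grip":0.6375}]'; python3 f.py;python3 -m crank '[{"tx":0,"ty":0,"tz":0.1,"twist":0,"grip":0.6375},{"tx":0,"ty":0,"tz":0,"twist":0,"grip":0.6375}]'; python3 f.py;python3 - <<'E'
from h import *
s=cams.snapshot("side"); cv2.imwrite(f"pics/side26.png",cv2.resize(s["frame"][260:420,180:380],None,fx=4,fy=3.7)[:,:,::-1])
E
```

```text
time: 45.62
tool_pos: [0.4965, -0.297, 0.0214]
ee_rot: [3.141, 0.002, 1.745]
wrist_force: [-2.2, -1.5, 3.7]
width: 0.06
[-1.326 -1.482  3.803 -0.254  0.202  0.024  0.598] jaw torque -0.152 [ 0.4964 -0.2969  0.021 ]
time: 45.98
tool_pos: [0.4964, -0.2967, 0.0198]
ee_rot: [3.141, 0.001, 1.745]
wrist_force: [-2.5, -1.4, 4.1]
width: 0.0597
[-2.016 -0.835  4.293 -0.285  0.251  0.012  0.601] jaw torque -0.162 [ 0.4964 -0.2967  0.0198]
```

View pics/side26.png

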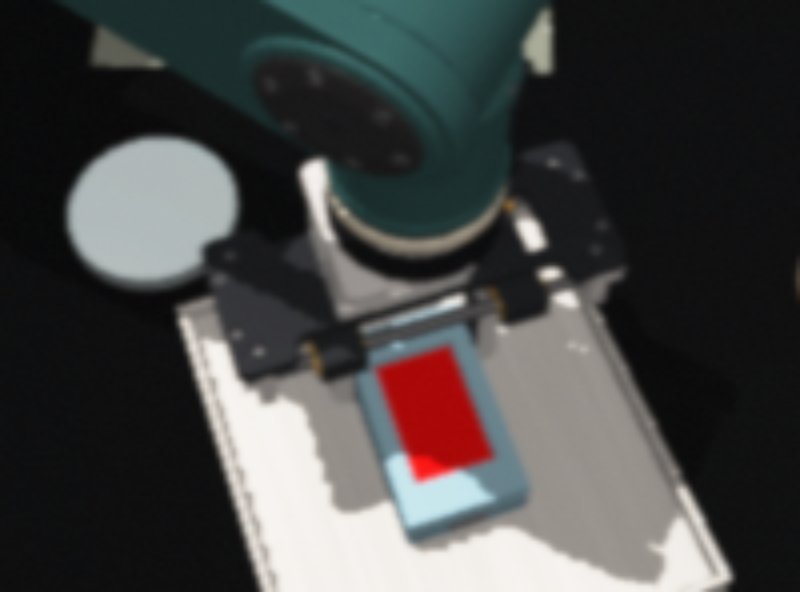

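```bash
python3 -m crank '[{"tx":0,"ty":0,"tz":0.1,"twist":0,"grip":0.6375},{"tx":0,"ty":0,"tz":0.1,"twist":0,"grip":0.6375},{"tx":0,"ty":0,"tz":0,"twist":0,"grip":0.6375}]'; python3 f.py;python3 -m crank '[{"tx":0,"ty":0,"tz":0.1,"twist":0,"grip":0.6375},{"tx":0,"ty":0,"tz":0,"twist":0,"grip":0.6375}]'; python3 f.py
```

```text
time: 46.5
tool_pos: [0.4964, -0.2963, 0.0172]
ee_rot: [-3.142, -0.0, 1.745]
wrist_force: [-0.6, -0.4, 3.1]
width: 0.0604
[-1.724 -0.701  2.428 -0.157  0.123 -0.006  0.601] jaw torque -0.095 [ 0.4963 -0.2963  0.0172]
time: 46.85
tool_pos: [0.4964, -0.2963, 0.0164]
ee_rot: [-3.142, -0.0, 1.745]
wrist_force: [-1.8, -0.9, 3.8]
width: 0.0598
[-1.465  0.177  2.952 -0.063  0.143  0.014  0.598] jaw torque -0.001 [ 0.4964 -0.2963  0.0164]
```

```bash
python3 -m crank '[{"tx":0,"ty":0,"tz":0,"twist":0,"grip":0.66},{"tx":0,"ty":0,"tz":0,"twist":0,"grip":0.8},{"tx":0,"ty":0,"tz":0,"twist":0,"grip":0.9},{"tx":0,"ty":0,"tz":-1,"twist":0,"grip":0.9},{"tx":0,"ty":0,"tz":-2.5,"twist":0,"grip":0.9},{"tx":0,"ty":0,"tz":-4,"twist":0,"grip":0.9},{"tx":0,"ty":0,"tz":-5,"twist":0,"grip":0.9},{"tx":0,"ty":0,"tz":-5,"twist":0,"grip":0.9},{"tx":-4,"ty":-4,"tz":-3,"twist":0,"grip":0.9},{"tx":-5,"ty":-4,"tz":-3,"twist":0,"grip":0.9},{"tx":-4,"ty":-4,"tz":0,"twist":0,"grip":0.9},{"tx":0,"ty":0,"tz":0,"twist":0,"grip":0.9}]'; python3 f.py; python3 - <<'E'
from h import *
for n in("side","top"):
    s=cams.snapshot(n); cv2.imwrite(f"pics/{n}27.png",cv2.resize(s["frame"],None,fx=1.4,fy=1.4)[:,:,::-1])
E
```

```text
time: 48.45
tool_pos: [0.4027, -0.4407, 0.2481]
ee_rot: [-3.141, 0.002, 1.739]
wrist_force: [0.3, -0.4, 0.1]
width: 0.0848
[ 0.1    0.265  0.641 -0.023 -0.091  0.     0.847] jaw torque -0.058 [ 0.4048 -0.4378  0.2476]
```

View pics/side27.png

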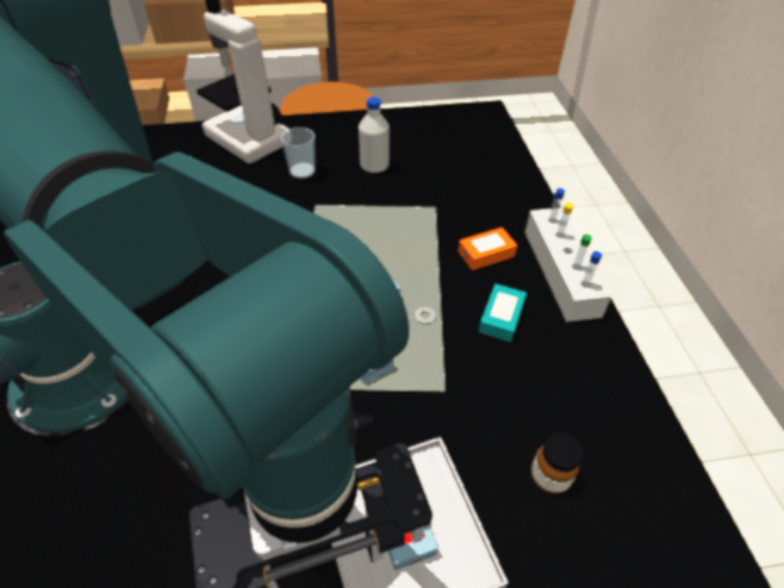

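View pics/top27.png

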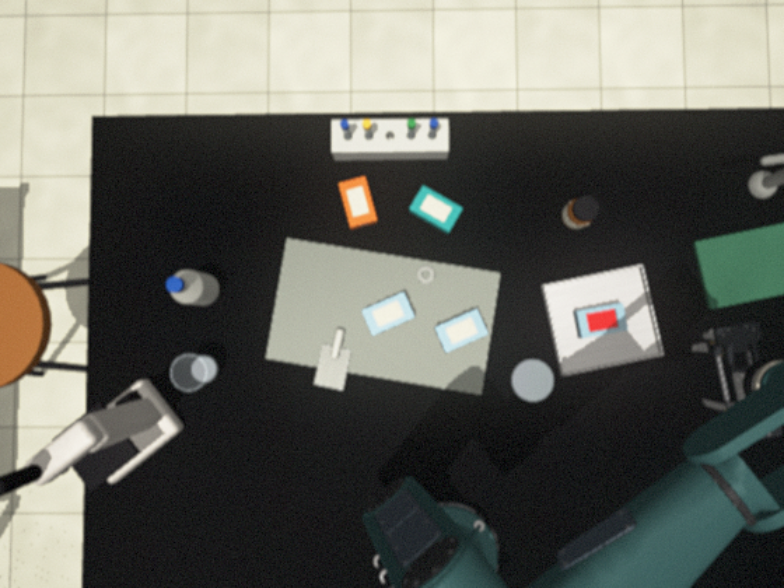

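```bash
python3 -m crank '[{"tx":-0.8,"ty":-4.7,"tz":0,"twist":0,"grip":0.9},{"tx":-0.8,"ty":-4.7,"tz":0,"twist":0,"grip":0.9},{"tx":-0.8,"ty":-4.7,"tz":0,"twist":0,"grip":0.9},{"tx":-0.8,"ty":-4.7,"tz":0,"twist":0,"grip":0.9},{"tx":0,"ty":0,"tz":0,"twist":0,"grip":0.9}]'; python3 - <<'E'
from h import *
s=cams.snapshot("side"); t=cams.snapshot("top"); cv2.imwrite("pics/side28.png",cv2.resize(s["frame"][130:420,170:450],None,fx=2.8,fy=2)[:,:,::-1])
f=t["frame"].astype(int); m=((f[...,0]-np.maximum(f[...,1],f[...,2])>90)).astype(np.uint8); m[:,:380]=0
g=s["frame"].astype(int); n=((g[...,0]-np.maximum(g[...,1],g[...,2])>90)).astype(np.uint8); n[:280]=0;n[:,:200]=0
a=np.argwhere(m).mean(0)[::-1];b=np.argwhere(n).mean(0)[::-1]
print("panel px",a,b,m.sum(),n.sum(),"3D",tri(t,a,s,b).round(4))
E
```

```text
time: 49.28
tool_pos: [0.2243, -0.5018, 0.2475]
ee_rot: [-3.141, 0.0, 1.743]
wrist_force: [0.6, 0.0, 0.2]
width: 0.0849
panel px [429.59448819 228.43307087] [288.06717557 371.35877863] 254 655 3D [ 0.5028 -0.3312  0.0339]
```

View pics/side28.png

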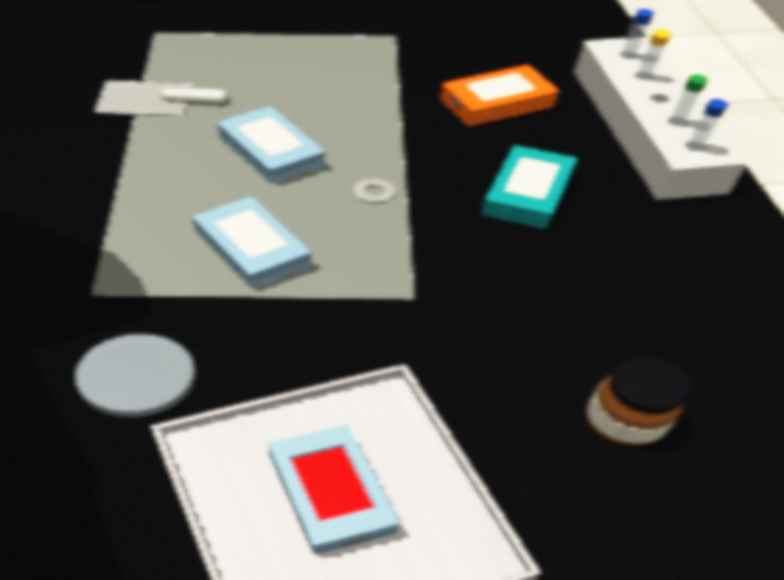

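The final view shows the red panel up and the box flat in the tray at crop (335,485). The other two boxes lie flat on the mat at (270,145) and (250,240), and everything else is in place. Handing in.

```bash
python3 -c "
from bench import ticket
print(ticket.close_job())"
```

```text
the job is handed in; nothing more can be done
None
```

The marked box was the one farthest from the tray (I called it A). It now lies flat in the metal tray, lid down with the red panel up, and the job was handed in at about 49 s of the 72 s allowed.

**What I did:** I tipped each box up on its end to see its underside. The other two (C, then B) were plain, so I laid each back down lid-up on the mat. Box A showed the red panel, so I carried it upright to the tray, stood it on its end, regripped it and lowered it over onto its lid.

**Last checks:**
- **Box in the tray:** the panel is up and near the tray's centre. Two-view measurement put it at (0.503, -0.331, 0.034); I expected a height of about 0.028, so the two differ by about 6 mm. The images show the box flat.
- **Other things:** both plain boxes look flat on the mat. The washer, spatula, dish and decoys look the same as at the start. I compared these by eye, not by measurement. The arm is clear of everything.
- **Forces:** the highest wrist-force reading I saw was about 7.6 N.

**What did not go to plan:**
- My first grips on box C held it rigid, so I lifted it flat and set it back down twice. I then loosened the grip a few mm above the mat to let it pivot, and the box probably slid or settled those few mm.
- Box A tilted slightly as it settled when I released it standing in the tray.

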